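Change the packing jig over to the long format

TASK

Set the blue packing jig for the long format: draw the red-handled locking pin out of the yellow stop and park it in the open notch of the bracket beside the jig, hanging upright by its flange and fully home in the notch. With the pin parked, slide the yellow stop out to the end of its travel, away from the fixed rail, then lay the green spacer plate flat and square on the grey bed, lengthwise between rail and stop and not hanging over the bed's open edges. Leave the other things on the table where they are.

Things in the scene. Friction and masses are not known exactly. Their poses are not given: they have to be found in the camera images.
- jig: Packing jig, fixed to the table: blue base 230 (x) x 240 (y from -115 to +125) x 15 mm. Origin at its underside; x away from the robot, y towards the fixed aluminium rail (inner face at y = +55, 20 thick, top 45 above the table), z up. It carries the grey bed, the yellow stop, the tilted bore and a light bar. A rubber block at y = -86 to -96 ends the stop's travel.
- light_bar (a point): Centre of the underside of the aluminium light bar of the jig, 184 mm above the table. The bar is 30 x 30 mm and 170 mm long, along the jig's y, on one 30 mm post at its +y end. It hangs just above and beyond the pin: a gripper pointing straight down cannot reach the pin, the tool must lean along the pin.
- stop (a joint): Slide of the yellow stop along the jig's -y, m: 0 as pinned (60 mm gap between stop and rail), 0.050 fully out against its end (110 mm gap). Locked while the pin is in the bore; stiff (about 2.5 N), it stays where it is left.
- stop_knob (a point): Centre of the top of the black knob on the yellow stop: upright cylinder 20 mm across, 36 mm tall below this point, on a stem 10 mm across and 12 mm long. The stop below, 45 mm high, is 90 (x) x 30 (y) mm; a yellow arm 24 mm wide runs from it along the jig's +x to the bored plate. Moves with the stop.
- bore_mouth (a point): Mouth of the bore (15 mm across) in the upper face of the yellow stop's tilted plate, 62 mm above the table, as it is while the stop is pinned. The bore leans 35 degrees from vertical towards the jig's -x (the robot's side); it runs 38 mm through yellow plate and jig. Axes as the jig's.
- pin: Locking pin, loose, about 70 g, standing in the bore at the start, leaning 35 degrees with it. Origin on its axis at the underside of its flange; z along the pin towards the red handle. Steel shaft 12 mm diameter reaching 40 mm below the origin; steel flange 30 mm diameter, z 0 to 4; red round handle 18 mm diameter, z 4 to 40. Its x and y may point any way about its axis.
- notch (a point): Where the pin's origin belongs when parked: centre of the notch's inner end, on the top face of the fixed parking bracket's aluminium plate, 70 mm above the table. Notch 16 mm wide, open mouth at x = -30 (robot's side), inner wall at x = +8. Plate 8 mm thick, x -30 to +36, y -28 to +28; leg below at x = +20 to +34; foot 8 mm high. Axes: x into the notch, z up.
- bed (a point): Centre of the top face of the grey bed, 20 mm above the table, where the plate belongs: bed 80 mm along x, 110 mm along y between the rail (y = +55) and the fully opened stop (y = -55). Axes as the jig's.
- plate_green: Green spacer plate, loose, lying on the table: 100 (x) x 50 (y) x 6 mm, about 50 g, origin at the centre of its underside, z up.
- plate_blue: Blue spacer plate of the same size, not wanted.
- plate_orange: Orange spacer plate of the same size, not wanted.
- tape: Roll of clear tape lying flat, 90 mm across, 48 mm high; origin at the centre of its underside.
- labels: Stack of labels, 100 x 70 x 20 mm; origin at the centre of its underside.
- mug: White mug, 80 mm across, 90 mm high, handle at its +y; origin at the centre of its underside.
- carton: Small closed carton, 100 x 150 x 70 mm; origin at the centre of its underside.
- bottle: White bottle with a red cap, 60 mm across, 140 mm high; origin at the centre of its underside.
Not all that is in view belongs to the job. Several things look just like the plate_green: the one meant starts farthest to the robot's right. Leave any orange or purple look-alike of the pin alone.

How it is judged:
By the outcome, as a careful person would: the job done as asked, in the order asked, and still so for the second after the job is handed in, with the robot touching nothing.
It also fails if it takes over 72 s, if anything falls off the work surface, if the arm or the gripper's body presses on something with over 40 N, if the wrist force passes 120 N, or if a joint passes its speed limit or range.

ROBOT

A 6-joint arm with a two-finger parallel gripper is mounted at the origin on the work surface. World frame = base frame: x ahead of the robot, y to its left, z up, the work surface at z = 0. Lengths are in m, angles in degrees, forces in N, time in s.
With the tool pointing down it reaches from about 0.25 to 0.725 m from the base axis. Payload 9.7 kg.
Tool frame: the origin (TCP) lies between the finger pads; the fingertips stand bot.tcp_to_tips ahead of it and the grasp point (between the pads) lies 2 mm behind it (bot.tcp_to_tips is the distance from the TCP to the fingertips, in m); z points along the fingers, y is the line along which they close (so a half turn about z gives the same grasp; the last joint's range is limited). The gripper opens to 85 mm and grips with 20 to 120 N. Pads are 22 mm wide; open, the fingers measure 114 mm over their backs; the gripper's body (76 mm by 85 mm) begins 54 mm behind the grasp point. The pads swing forward as they close: fully open they stand 13 mm farther back than shut.
Start: joints at [66.005, 4.979, 10.078, 95.1, 0, 90], TCP at [0.224, 0.502, 0.248] pointing down, gripper open.
Joint ranges: [-179.16, 179.16], [-48.56, 103.87], [-65.8, 70.77], [-126.05, 130.52], [-82.76, 87.17], [-180, 180]. Speed limits (degrees/s): [127.2, 127.2, 147.25, 180, 180, 180].

INTERFACE

Orientations are given as [roll, pitch, yaw] about the fixed x, y, z axes, in that order (R = Rz(yaw) Ry(pitch) Rx(roll)).
In Python, from workcell import sensors, camera, camera_params, bot gives the robot as it stands.
- The arm moves only by the tool apply_moves, never from a script. Its argument "motion" is a list of rows, each an object with "jaw": the opening, from -1 (shut) to 1 (fully open); "xyz": the shift along the tool's x, y, z in mm, a list of three; "twist": the turn about the tool's z in rad. A call has 1 to 5 rows; each row is the pose to reach, as a shift and turn from the pose commanded when the call began, along the tool's axes at that moment; what a row does not reach only later rows make up. A row lasts 1/8 s, in which the tool goes at most 62.5 mm and 10.7 degrees, less where a joint would pass 70% of its speed; a pose out of reach is approached as far as the arm can. A call with a gripper value outside its range is refused whole. The fingers move at their own pace and stop on an object; "grip_force" is the grip in N (left out, the last holds). Time passes only in rows, so rows that repeat a pose let the fingers close. It gives the time, the measured TCP pose, the force, the opening and the grip force at its end, in the units of the state.
- sensors.get_obs(): the state, without advancing time (a new reading comes with each control period).
- camera(name): name is "scene" or "side" or "wrist"; returns (picture, depth): 420x560x3 uint8, red, green, blue; 420x560 float32, m along the optical axis (not along the pixel's ray), 0 where there is no reading.
- camera_params(name): a dict with "mtx" (3x3 intrinsics, pixels), "rvec" (rotation vector, rad) and "tvec" (3), from world to camera coordinates, as OpenCV has them. Camera axes: x right, y down, z forward; pixel columns grow to the right and rows downward; lengths in m; the calibration is good to about 2 mm. A picture is of the moment at which its call begins: read the wrist's pose just before it. camera_params takes no time and is no camera call; for the wrist camera it gives the pose at the moment of the call.
- bot.job_done(): hands the job in; it is judged then, once.
The state is a dict: "time": time; "q": joint angles; "qd": joint speeds; "joint_efforts": joint torques, N m; "ee_pos": TCP position; "tcp_rot": TCP orientation; "wrist_force": force on the tool from outside, world axes, zero at the start; "torque": the same for the moment, N m; "opening": finger opening in m; "grasp_force": force on a finger pad.
Only numpy, scipy, OpenCV 4.12 (cv2) and the standard library are available. Lean on these libraries where they do the work, as an engineer would, in place of code of your own. Each camera call takes 0.05 s, during which the arm holds its last target. There are 200 camera calls.

## Working session

There is one attempt and no reset: what is moved stays moved. The work goes in short steps, Python scripts to look and compute and a tool call to move; the robot and the scene stay as the last step left them, time stands still between calls to the robot, and variables do not carry over. Pictures are saved under pics/ and viewed, at most 10 in all, crops included, and the job is handed in when it is done.

Besides the shell and the picture viewer there is one more tool, called after "Call:" by a JSON object that holds its "name" and its "arguments", one argument or row to a line. apply_moves: Moves the arm, as the interface text tells. Its arguments: {"type":"object","properties":{"motion":{"type":"array","items":{"type":"object","properties":{"jaw":{"type":"number"},"xyz":{"type":"array","items":{"type":"number"}},"twist":{"type":"number"}}}},"grip_force":{"type":"number"}},"required":["motion"]}

```bash
mkdir -p pics; ls; cat > h.py <<'E'
import numpy as np, cv2, sys
from scipy.spatial.transform import Rotation as R
from workcell import sensors, camera, camera_params, bot
def cam(n):
    p=camera_params(n); im,d=camera(n)
    return im,d,p
def pts(d,p):
    K=np.array(p['mtx']); Rm=cv2.Rodrigues(np.array(p['rvec'],float))[0]; t=np.array(p['tvec'],float).ravel()
    v,u=np.mgrid[:d.shape[0],:d.shape[1]]
    c=np.stack([(u-K[0,2])/K[0,0]*d,(v-K[1,2])/K[1,1]*d,d],-1)
    w=(c-t)@Rm; w[d<=0]=np.nan
    return w
def ray(p,uv,z):
    K=np.array(p['mtx']); Rm=cv2.Rodrigues(np.array(p['rvec'],float))[0]; t=np.array(p['tvec'],float).ravel()
    o=-Rm.T@t; k=Rm.T@np.linalg.inv(K)@np.array([uv[0],uv[1],1.]); return o+k*(z-o[2])/k[2]
def proj(p,X):
    return cv2.projectPoints(np.array(X,float).reshape(-1,1,3),np.array(p['rvec'],float),np.array(p['tvec'],float),np.array(p['mtx']),None)[0].reshape(-1,2)
E
python3 - <<'E'
from h import *
print(bot.tcp_to_tips, sensors.get_obs())
for n in ['scene','side']:
    im,d,p=cam(n); np.savez(f'pics/{n}.npz',im=im,d=d,**{k:np.array(v) for k,v in p.items()})
    Rm=cv2.Rodrigues(np.array(p['rvec'],float))[0]; print(n,-Rm.T@np.array(p['tvec']).ravel(),Rm[2])
    cv2.imwrite(f'pics/{n}.png',im[...,::-1])
E
```

```text
pics
0.017 {'time': 0.0, 'q': array([6.60050212e+01, 5.01167435e+00, 1.00332453e+01, 9.50985442e+01,
       3.56700359e-04, 8.99996412e+01]), 'qd': array([-0.01512427,  0.02702512, -0.01177652, -0.04061032,  0.03326802,
        0.02908903]), 'joint_efforts': array([-3.69100762e-04, -5.20387459e+01,  4.64800358e+01,  1.64231047e-02,
       -1.09253304e-05, -2.50353355e-05]), 'ee_pos': array([0.22357598, 0.50228244, 0.24756671]), 'tcp_rot': array([-1.79923027e+02, -3.57182064e-04,  1.56005380e+02]), 'wrist_force': array([-0.09907661,  0.58015208, -0.31941577]), 'torque': array([-0.00199475,  0.00113986, -0.02286158]), 'grasp_force': 0.0, 'opening': 0.08523674181488164}
scene [1.20907277 0.23241932 1.03049555] [-0.58991747 -0.17865144 -0.78745225]
side [0.21441639 0.89697896 1.04210825] [ 0.27725737 -0.65503435 -0.70289284]
```

View pics/scene.png

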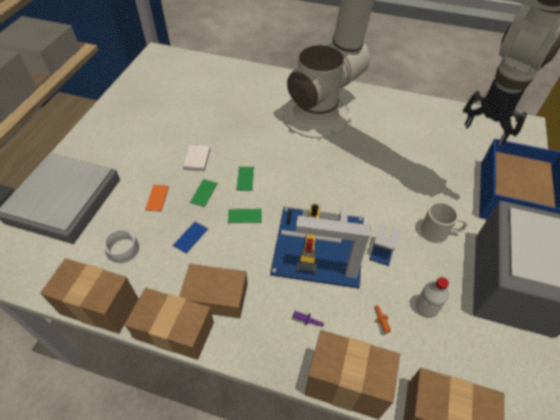

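View pics/side.png

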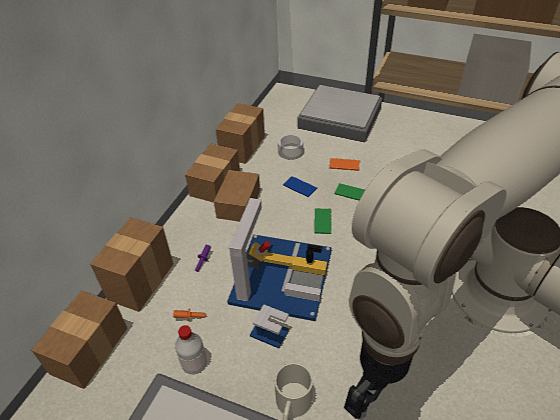

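Scene: the three green plates are at (245,178), (204,193) and (245,216). The robot's right is image left, so (204,193) is the likely target. The red pin is at (310,243), with orange (382,318) and purple (308,318) look-alikes. The bracket is at (385,243). The side view shows the stop, knob (313,252), pin (264,247), bar and bracket (270,323).

```bash
cat > m.py <<'E'
from h import *
V={n:dict(np.load(f'pics/{n}.npz')) for n in ['scene','side']}
for n,v in V.items():
    W=pts(v['d'],v); im=v['im']; hsv=cv2.cvtColor(im,cv2.COLOR_RGB2HSV); z=W[...,2]
    H,S,Vv=[hsv[...,i].astype(int) for i in range(3)]
    def rep(name,m,rect=True):
        if m.sum()<8: print(n,name,'few',m.sum()); return
        P=W[m]; s=f'{n} {name} n={m.sum()} mean={P.mean(0).round(4)} '
        if rect:
            r=cv2.minAreaRect((P[:,:2]*1000).astype(np.float32)); s+=str([np.round(q,1) for q in r])
        print(s)
    g=((H>40)&(H<85)&(S>120)&(z<0.03)).astype(np.uint8)
    k,L,st,c=cv2.connectedComponentsWithStats(g)
    for i in range(1,k):
        if st[i,4]>60: rep(f'green{c[i].round()}',L==i)
    x,y=W[...,0],W[...,1]; near=(x>.25)&(x<.75)&(y>-.25)&(y<.4)
    blue=(H>100)&(H<125)&(S>130)&near
    rep('bluebase',blue&(abs(z-.015)<.006)); 
    k,L,st,c=cv2.connectedComponentsWithStats((blue&(z<.03)).astype(np.uint8))
    for i in range(1,k):
        if st[i,4]>60: rep(f'blue{c[i].round()}',L==i)
    rep('bar',near&(abs(z-.214)<.006)&(S<60))
    rep('brackettop',near&(abs(z-.07)<.004)&(S<60)&(y>.05))
    rep('rail',near&(abs(z-.045)<.004)&(S<60)&(y>-.1)&(y<.2))
    rep('stop45',near&(abs(z-.045)<.004)&(H>15)&(H<35)&(S>120))
    rep('yellow',near&(H>15)&(H<35)&(S>120)&(z>.03))
    rep('red',near&((H<8)|(H>172))&(S>150)&(z>.05))
    rep('knobtop',near&(Vv<60)&(z>.085)&(z<.105))
    r=near&((H<8)|(H>172))&(S>150)&(z>.05)
    if r.sum(): print('red z',np.nanmin(z[r]),np.nanmax(z[r]))
a=V['scene']['im'][185:295,250:420]; b=V['side']['im'][195:345,190:345]
g=V['scene']['im'][150:235,150:290]
rs=lambda q,w,h:cv2.resize(q,(w,h),interpolation=cv2.INTER_CUBIC)
out=np.hstack([np.vstack([rs(a,400,260),rs(g,400,243)]),rs(b,400,503)])
cv2.imwrite('pics/crop.png',out[...,::-1])
E
python3 m.py
```

```text
scene green[245. 178.] n=280 mean=[ 0.3692 -0.1376  0.0074] [array([ 368.6, -137.8]), array([91. , 42.8]), np.float64(16.3)]
scene green[203. 193.] n=310 mean=[ 0.4648 -0.2393  0.0077] [array([ 464.5, -239.8]), array([92.9, 45.4]), np.float64(0.6)]
scene green[245. 216.] n=371 mean=[ 0.509  -0.0869  0.0073] [array([507.2, -88.2]), array([47.5, 92.5]), np.float64(17.9)]
scene bluebase n=2715 mean=[0.5884 0.1341 0.0157] [array([561.5,  48.9]), array([225.8, 591.6]), np.float64(8.5)]
scene blue[289. 220.] n=214 mean=[0.4901 0.0457 0.0161] [array([485.5,  46.6]), array([75.8, 49.2]), np.float64(6.7)]
scene blue[190. 237.] n=407 mean=[ 0.6278 -0.2087  0.0074] [array([ 626.5, -209.2]), array([46.5, 92. ]), np.float64(76.6)]
scene blue[314. 260.] n=2328 mean=[0.5996 0.1477 0.016 ] [array([592.2, 152.2]), array([138.5, 229.6]), np.float64(10.0)]
scene blue[380. 257.] n=158 mean=[0.5319 0.318  0.0126] [array([524.3, 318.8]), array([46.7, 42.7]), np.float64(84.7)]
scene bar n=870 mean=[0.6188 0.1831 0.2167] [array([616.8, 182.8]), array([ 35.3, 170. ]), np.float64(8.9)]
scene brackettop n=399 
[... 1760 characters left out ...]
ckettop n=567 mean=[0.511  0.3125 0.0706] [array([542.7, 235.6]), array([153.4, 238.2]), np.float64(1.4)]
side rail n=154 mean=[0.491  0.1817 0.0455] [array([578. , 111.7]), array([121.4, 352.6]), np.float64(71.0)]
side stop45 n=467 mean=[0.5156 0.1207 0.0461] [array([599.7,  99.4]), array([106. , 334.5]), np.float64(72.1)]
side yellow n=843 mean=[0.5349 0.1195 0.0476] [array([625.6,  55.9]), array([161.5, 390.7]), np.float64(53.1)]
side red n=81 mean=[0.5888 0.1339 0.0863] [array([541.1, 127. ]), array([144.8,  19.2]), np.float64(5.8)]
side knobtop n=45 mean=[0.4797 0.1158 0.0916] [array([526. , 127.6]), array([117.9,  20. ]), np.float64(16.7)]
red z 0.061871775558040465 0.10168911456200212
```

View pics/crop.png

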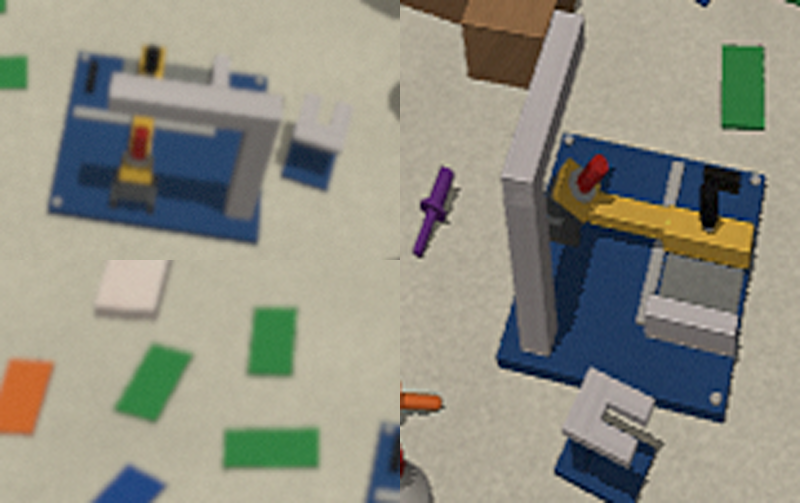

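The crop confirms the red pin in the tilted yellow plate, the open notch facing the robot, and the left-most of the three greens as the target. Moves have no tilt axis, so I'll first reach free air over the bed side. There I'll test whether over-reaching makes the tool lean.

Call:
{"name": "apply_moves", "arguments": {
  "motion": [
    {"jaw": 1, "xyz": [-60, -50, -60], "twist": 0.18},
    {"jaw": 1, "xyz": [-110, -90, -90], "twist": 0.36},
    {"jaw": 1, "xyz": [-160, -130, -120], "twist": 0.54},
    {"jaw": 1, "xyz": [-210, -170, -150], "twist": 0.72},
    {"jaw": 1, "xyz": [-260, -210, -150], "twist": 0.9}
  ]
}}

```text
time: 0.72
ee_pos: [0.3501, 0.2541, 0.3869]
tcp_rot: [179.9, -0.0, 104.1]
wrist_force: [1.2, 0.5, 0.7]
opening: 0.0855
grasp_force: 0.0
```

Call:
{"name": "apply_moves", "arguments": {
  "motion": [
    {"jaw": 1, "xyz": [0, 0, 0], "twist": 0.18},
    {"jaw": 1, "xyz": [0, 0, 0], "twist": 0.36},
    {"jaw": 1, "xyz": [0, 0, 0], "twist": 0.54},
    {"jaw": 1, "xyz": [0, 0, 0], "twist": 0.72},
    {"jaw": 1, "xyz": [0, 0, 0], "twist": 0.9}
  ]
}}

```text
time: 1.35
ee_pos: [0.3496, 0.2555, 0.3854]
tcp_rot: [-180.0, 0.0, 52.5]
wrist_force: [-0.9, 0.3, 0.5]
opening: 0.0853
grasp_force: 0.0
```

Call:
{"name": "apply_moves", "arguments": {
  "motion": [
    {"jaw": 1, "xyz": [-20, 40, 0], "twist": 0.17},
    {"jaw": 1, "xyz": [-45, 80, 0], "twist": 0.34},
    {"jaw": 1, "xyz": [-70, 120, 0], "twist": 0.5},
    {"jaw": 1, "xyz": [-88, 156, 0], "twist": 0.66},
    {"jaw": 1, "xyz": [-88, 156, 0], "twist": 0.777}
  ]
}}

```text
time: 1.98
ee_pos: [0.4244, 0.0726, 0.3851]
tcp_rot: [-179.3, 0.1, 9.2]
wrist_force: [0.7, 0.7, 0.2]
opening: 0.0855
grasp_force: 0.0
```

Call:
{"name": "apply_moves", "arguments": {
  "motion": [
    {"jaw": 1, "xyz": [60, 0, 0]},
    {"jaw": 1, "xyz": [120, 0, 0]},
    {"jaw": 1, "xyz": [180, 0, 0]},
    {"jaw": 1, "xyz": [240, 0, 0]},
    {"jaw": 1, "xyz": [300, 0, 0]}
  ]
}}

```text
validation failed for argument at $.mo...
```

Call:
{"name": "apply_moves", "arguments": {
  "motion": [
    {"jaw": 1, "xyz": [60, 0, 0]},
    {"jaw": 1, "xyz": [120, 0, 0]},
    {"jaw": 1, "xyz": [180, 0, 0]}
  ]
}}

```text
validation failed for argument at $.mo...
```

```bash
python3 -c "
from h import *
print(sensors.get_obs())"
```

```text
{'time': 1.975, 'q': array([  9.24779941,  -5.54649276,  15.4104191 , 111.01971652,
         0.73426032, 180.0062647 ]), 'qd': array([-20.73881924,  -0.95405859,  -0.74450565,   0.56644279,
         6.34589915,   1.69695453]), 'joint_efforts': array([  1.95485048, -36.30217552,  42.92490363,  -0.10876441,
        -0.32715714,  -0.17159706]), 'ee_pos': array([0.42436594, 0.07257527, 0.38512436]), 'tcp_rot': array([-1.79265747e+02,  6.28849373e-02,  9.24153522e+00]), 'wrist_force': array([0.69489086, 0.70340048, 0.15412258]), 'torque': array([ 0.02983787,  0.01795928, -0.08679041]), 'grasp_force': 0.0, 'opening': 0.08550403570052494}
```

Call:
{"name": "apply_moves", "arguments": {
  "motion": [
    {"jaw": 1, "xyz": [60, 0, 0], "twist": -0.18},
    {"jaw": 1, "xyz": [120, 0, 0], "twist": -0.36},
    {"jaw": 1, "xyz": [180, 0, 0], "twist": -0.54},
    {"jaw": 1, "xyz": [240, 0, 0], "twist": -0.72},
    {"jaw": 1, "xyz": [300, 0, 0], "twist": -0.9}
  ]
}}

```text
time: 2.6
ee_pos: [0.6889, 0.1188, 0.372]
tcp_rot: [179.8, -1.2, 58.2]
wrist_force: [74.4, 12.7, 103.9]
opening: 0.0853
grasp_force: 0.0
```

```bash
python3 -c "
from h import *
o=sensors.get_obs();print(o['q'],o['tcp_rot'],o['ee_pos'])"
```

```text
[  9.4992154   39.52618887  70.80090893 120.29991785   0.74033987
 131.33587794] [179.75693973  -1.19967493  58.17218031] [0.68889269 0.11878238 0.37200449]
```

Call:
{"name": "apply_moves", "arguments": {
  "motion": [
    {"jaw": 1, "xyz": [0, 0, 0], "twist": 0},
    {"jaw": 1, "xyz": [0, 0, 0], "twist": 0}
  ]
}}

```text
time: 2.85
ee_pos: [0.6882, 0.1187, 0.3731]
tcp_rot: [179.7, -1.2, 57.8]
wrist_force: [1.7, 0.5, 2.5]
opening: 0.0855
grasp_force: 0.0
```

```bash
python3 -c "
from h import *
o=sensors.get_obs();print(o['q'],o['tcp_rot'],o['ee_pos'],o['wrist_force'])"
```

```text
[  9.5011982   39.41778938  70.76659962 120.33806061   0.73933885
 131.7040031 ] [179.73713994  -1.22437541  57.80652535] [0.68815611 0.11867888 0.37306306] [1.69960903 0.49387503 2.47120888]
```

Call:
{"name": "apply_moves", "arguments": {
  "motion": [
    {"jaw": 1, "xyz": [7, 7, 0], "twist": -0.15},
    {"jaw": 1, "xyz": [14, 15, 0], "twist": -0.3},
    {"jaw": 1, "xyz": [21, 22, 0], "twist": -0.45},
    {"jaw": 1, "xyz": [28, 30, 0], "twist": -0.6},
    {"jaw": 1, "xyz": [28, 30, 0], "twist": -0.6}
  ]
}}

```text
time: 3.48
ee_pos: [0.7094, 0.1232, 0.3615]
tcp_rot: [177.6, -1.1, 92.2]
wrist_force: [-0.1, 0.6, 0.0]
opening: 0.0855
grasp_force: 0.0
```

```bash
cat >> h.py <<'E'
def st():
    o=sensors.get_obs(); M=R.from_euler('xyz',o['tcp_rot'],degrees=True).as_matrix()
    print('t',o['time'],'q',o['q'].round(2),'rot',o['tcp_rot'].round(2),'p',o['ee_pos'].round(4),'F',o['wrist_force'].round(1)); print('toolx',M[:,0].round(3),'y',M[:,1].round(3),'z',M[:,2].round(3)); return o,M
E
python3 -c "
from h import *
st()"
```

```text
t 3.475 q [  9.58  40.4   70.77 117.81   0.74  97.46] rot [177.56  -1.07  92.16] p [0.7094 0.1232 0.3615] F [-0.1  0.6  0. ]
toolx [-0.038  0.999  0.019] y [0.998 0.037 0.043] z [ 0.042  0.02  -0.999]
```

Call:
{"name": "apply_moves", "arguments": {
  "motion": [
    {"jaw": 1, "xyz": [0, 30, -10], "twist": -0.15},
    {"jaw": 1, "xyz": [0, 60, -20], "twist": -0.3},
    {"jaw": 1, "xyz": [0, 90, -30], "twist": -0.45},
    {"jaw": 1, "xyz": [0, 120, -40], "twist": -0.6},
    {"jaw": 1, "xyz": [0, 150, -50], "twist": -0.75}
  ]
}}

```text
time: 4.1
ee_pos: [0.754, 0.1154, 0.3404]
tcp_rot: [174.8, 2.8, 135.1]
wrist_force: [0.1, 0.2, -0.5]
opening: 0.0854
grasp_force: 0.0
```

```bash
python3 -c "
from h import *
st()"
```

```text
t 4.1 q [  8.42  42.24  70.77 112.7    0.8   53.26] rot [174.84   2.84 135.07] p [0.754  0.1154 0.3404] F [ 0.1  0.2 -0.5]
toolx [-0.707  0.705 -0.05 ] y [0.7   0.708 0.09 ] z [ 0.098  0.029 -0.995]
```

Call:
{"name": "apply_moves", "arguments": {
  "motion": [
    {"jaw": 1, "xyz": [-20, 25, 0], "twist": -0.18},
    {"jaw": 1, "xyz": [-40, 50, 0], "twist": -0.36},
    {"jaw": 1, "xyz": [-60, 75, 0], "twist": -0.54},
    {"jaw": 1, "xyz": [-60, 80, 0], "twist": -0.72},
    {"jaw": 1, "xyz": [-60, 80, 0], "twist": -0.9}
  ]
}}

```text
time: 4.72
ee_pos: [0.8035, 0.1229, 0.3129]
tcp_rot: [178.9, 9.4, -173.5]
wrist_force: [0.1, -0.2, -0.2]
opening: 0.0854
grasp_force: 0.0
```

Call:
{"name": "apply_moves", "arguments": {
  "motion": [
    {"jaw": 1, "xyz": [-40, 0, 0], "twist": 0},
    {"jaw": 1, "xyz": [-80, 0, 0], "twist": 0}
  ]
}}

```text
time: 4.97
ee_pos: [0.8403, 0.1257, 0.2968]
tcp_rot: [178.7, 12.5, -173.9]
wrist_force: [-0.0, -0.0, -0.5]
opening: 0.0857
grasp_force: 0.0
```

Call:
{"name": "apply_moves", "arguments": {
  "motion": [
    {"jaw": 1, "xyz": [-50, 0, 0], "twist": 0}
  ]
}}

```text
time: 5.1
ee_pos: [0.8622, 0.1274, 0.289]
tcp_rot: [178.6, 14.5, -173.9]
wrist_force: [0.4, 0.0, -1.0]
opening: 0.0854
grasp_force: 0.0
```

Call:
{"name": "apply_moves", "arguments": {
  "motion": [
    {"jaw": 1, "xyz": [-50, 0, 0], "twist": 0}
  ]
}}

```text
time: 5.22
ee_pos: [0.8833, 0.129, 0.2828]
tcp_rot: [178.5, 16.6, -174.0]
wrist_force: [1.0, 1.1, 0.2]
opening: 0.0855
grasp_force: 0.0
```

```bash
python3 -c "
from h import *
st()"
```

```text
t 5.225 q [ 8.04 47.8  70.77 96.35  0.91  1.94] rot [ 178.51   16.57 -173.99] p [0.8833 0.129  0.2828] F [1.  1.1 0.2]
toolx [-0.953 -0.1   -0.285] y [-0.112  0.993  0.025] z [ 0.281  0.056 -0.958]
```

```bash
python3 -c "
from h import *
for n in ['scene','side']:
    v=dict(np.load(f'pics/{n}.npz')); W=pts(v['d'],v); x,y,z=W[...,0],W[...,1],W[...,2]
    for x0 in np.arange(.75,1.2,.05):
        m=(x>x0)&(x<x0+.05)&(y>-.05)&(y<.3); print(n,round(x0,2),np.nanmax(z[m]) if m.any() else None, end=' ; ')
"
```

```text
scene 0.75 0.07559116814097587 ; scene 0.8 0.15498600677800486 ; scene 0.85 0.1557554090723639 ; scene 0.9 0.1562516307638709 ; scene 0.95 -0.0028747183113522028 ; scene 1.0 None ; scene 1.05 None ; scene 1.1 None ; scene 1.15 None ; side 0.75 0.07771854946283509 ; side 0.8 0.1553107551966559 ; side 0.85 0.15745931482640632 ; side 0.9 0.15562567339473227 ; side 0.95 None ; side 1.0 None ; side 1.05 None ; side 1.1 None ; side 1.15 None ;
```

Clear above 0.16. I'll keep leaning.

Call:
{"name": "apply_moves", "arguments": {
  "motion": [
    {"jaw": 1, "xyz": [-55, 0, 0], "twist": 0}
  ]
}}

```text
time: 5.35
ee_pos: [0.9054, 0.1307, 0.2786]
tcp_rot: [178.4, 18.9, -174.1]
wrist_force: [0.2, -0.2, 0.4]
opening: 0.0853
grasp_force: 0.0
```

Call:
{"name": "apply_moves", "arguments": {
  "motion": [
    {"jaw": 1, "xyz": [-55, 0, 0], "twist": 0}
  ]
}}

```text
time: 5.48
ee_pos: [0.9264, 0.1322, 0.2765]
tcp_rot: [178.3, 21.3, -174.1]
wrist_force: [0.1, 0.3, -0.6]
opening: 0.0856
grasp_force: 0.0
```

Call:
{"name": "apply_moves", "arguments": {
  "motion": [
    {"jaw": 1, "xyz": [-55, 0, 0], "twist": 0}
  ]
}}

```text
time: 5.6
ee_pos: [0.9463, 0.1335, 0.2767]
tcp_rot: [178.2, 23.6, -174.2]
wrist_force: [0.4, 0.3, 0.5]
opening: 0.0852
grasp_force: 0.0
```

Call:
{"name": "apply_moves", "arguments": {
  "motion": [
    {"jaw": 1, "xyz": [-55, 0, 0], "twist": 0}
  ]
}}

```text
time: 5.72
ee_pos: [0.965, 0.1348, 0.2793]
tcp_rot: [178.1, 26.1, -174.3]
wrist_force: [-0.3, -0.2, 0.5]
opening: 0.0857
grasp_force: 0.0
```

Call:
{"name": "apply_moves", "arguments": {
  "motion": [
    {"jaw": 1, "xyz": [-55, 0, 0], "twist": 0}
  ]
}}

```text
time: 5.85
ee_pos: [0.9827, 0.1359, 0.284]
tcp_rot: [178.0, 28.5, -174.4]
wrist_force: [-1.4, 0.1, -0.2]
opening: 0.0855
grasp_force: 0.0
```

Call:
{"name": "apply_moves", "arguments": {
  "motion": [
    {"jaw": 1, "xyz": [-55, 0, 0], "twist": 0}
  ]
}}

```text
time: 5.98
ee_pos: [0.9991, 0.1368, 0.2909]
tcp_rot: [177.9, 30.9, -174.5]
wrist_force: [-0.2, -0.4, 0.1]
opening: 0.0858
grasp_force: 0.0
```

Call:
{"name": "apply_moves", "arguments": {
  "motion": [
    {"jaw": 1, "xyz": [-55, 0, 0], "twist": 0}
  ]
}}

```text
time: 6.1
ee_pos: [1.0143, 0.1376, 0.2998]
tcp_rot: [177.7, 33.4, -174.6]
wrist_force: [0.0, -0.6, 0.2]
opening: 0.0854
grasp_force: 0.0
```

```bash
python3 -c "
from h import *
st()"
```

```text
t 6.1 q [ 7.42 50.28 70.77 77.06  1.15  1.69] rot [ 177.74   33.37 -174.6 ] p [1.0143 0.1376 0.2998] F [ 0.  -0.6  0.2]
toolx [-0.831 -0.079 -0.55 ] y [-0.116  0.993  0.033] z [ 0.543  0.091 -0.834]
```

Call:
{"name": "apply_moves", "arguments": {
  "motion": [
    {"jaw": 1, "xyz": [-45, 0, 0], "twist": -0.03}
  ]
}}

```text
time: 6.22
ee_pos: [1.0259, 0.138, 0.3083]
tcp_rot: [179.0, 35.4, -172.4]
wrist_force: [-0.7, -0.5, -0.9]
opening: 0.0852
grasp_force: 0.0
```

Call:
{"name": "apply_moves", "arguments": {
  "motion": [
    {"jaw": 1, "xyz": [20, 2, -15], "twist": 0},
    {"jaw": 1, "xyz": [60, 6, -45], "twist": 0},
    {"jaw": 1, "xyz": [103, 10, -75], "twist": 0},
    {"jaw": 1, "xyz": [146, 14, -105], "twist": 0},
    {"jaw": 1, "xyz": [190, 18, -135], "twist": 0}
  ]
}}

```text
time: 6.85
ee_pos: [0.7907, 0.1222, 0.3094]
tcp_rot: [179.0, 35.5, -172.3]
wrist_force: [0.6, -0.5, 1.8]
opening: 0.0852
grasp_force: 0.0
```

```bash
python3 -c "
from h import *
st()
for n in ['scene','side']:
    v=dict(np.load(f'pics/{n}.npz')); W=pts(v['d'],v); im=v['im']; hsv=cv2.cvtColor(im,cv2.COLOR_RGB2HSV).astype(int); H,S=hsv[...,0],hsv[...,1]
    m=((H<8)|(H>172))&(S>150)&(W[...,2]>.05)&(W[...,0]>.56)&(W[...,0]<.65)&(W[...,1]>.09)&(W[...,1]<.17)
    P=W[m]; a=np.radians(8.2); J=np.c_[P[:,0]*np.cos(a)+P[:,1]*np.sin(a),-P[:,0]*np.sin(a)+P[:,1]*np.cos(a),P[:,2]]
    print(n,len(J),J.min(0).round(4),J.max(0).round(4),J.mean(0).round(4))
    c=J[:,2]; 
    for lo in np.arange(.06,.105,.01):
        q=J[(c>lo)&(c<lo+.01)]
        if len(q): print(lo.round(2),len(q),q.mean(0).round(4),q.min(0).round(4),q.max(0).round(4))
"
```

```text
t 6.85 q [ 8.63  6.18  9.67 58.02  0.45  0.8 ] rot [ 178.98   35.45 -172.34] p [0.7907 0.1222 0.3094] F [ 0.6 -0.5  1.8]
toolx [-0.807 -0.109 -0.58 ] y [-0.143  0.99   0.014] z [ 0.572  0.095 -0.814]
scene 49 [0.6043 0.0364 0.0723] [0.6261 0.0479 0.1015] [0.6154 0.0426 0.0862]
0.07 15 [0.6217 0.0425 0.0768] [0.6157 0.0364 0.0723] [0.6261 0.0474 0.0798]
0.08 17 [0.6156 0.0421 0.0856] [0.6107 0.0373 0.0808] [0.6209 0.0479 0.0896]
0.09 16 [0.6097 0.0435 0.0947] [0.6043 0.0389 0.0907] [0.6151 0.0476 0.0987]
0.1 1 [0.6094 0.0387 0.1015] [0.6094 0.0387 0.1015] [0.6094 0.0387 0.1015]
side 76 [0.5945 0.0368 0.0619] [0.6259 0.0561 0.1017] [0.6094 0.0486 0.0865]
0.06 5 [0.62   0.0497 0.0667] [0.6157 0.0469 0.0619] [0.6252 0.0517 0.0694]
0.07 17 [0.6182 0.0494 0.0754] [0.6095 0.0401 0.0704] [0.6259 0.0546 0.0799]
0.08 18 [0.6095 0.051  0.085 ] [0.5986 0.0475 0.0803] [0.6184 0.0539 0.0896]
0.09 33 [0.6035 0.047  0.0946] [0.5945 0.0368 0.0904] [0.6151 0.0561 0.0999]
0.1 3 [0.6052 0.0465 0.101 ] [0.6031 0.0419 0.1002] [0.607  0.0513 0.1017]
```

Call:
{"name": "apply_moves", "arguments": {
  "motion": [
    {"jaw": 1, "xyz": [44, 8, -31], "twist": 0},
    {"jaw": 1, "xyz": [87, 15, -62], "twist": 0},
    {"jaw": 1, "xyz": [131, 23, -93], "twist": 0},
    {"jaw": 1, "xyz": [175, 31, -124], "twist": 0},
    {"jaw": 1, "xyz": [218, 38, -154], "twist": 0}
  ]
}}

```text
time: 7.48
ee_pos: [0.5214, 0.1213, 0.3099]
tcp_rot: [178.9, 35.5, -172.4]
wrist_force: [-0.6, 0.1, 1.4]
opening: 0.0856
grasp_force: 0.0
```

Call:
{"name": "apply_moves", "arguments": {
  "motion": [
    {"jaw": 1, "xyz": [23, 0, 33], "twist": 0},
    {"jaw": 1, "xyz": [46, -1, 65], "twist": 0},
    {"jaw": 1, "xyz": [70, -2, 98], "twist": 0},
    {"jaw": 1, "xyz": [70, -2, 98], "twist": 0}
  ]
}}

```text
time: 7.98
ee_pos: [0.5213, 0.1206, 0.1852]
tcp_rot: [179.0, 35.1, -172.3]
wrist_force: [-0.4, 0.3, 1.0]
opening: 0.0851
grasp_force: 0.0
```

```bash
python3 -c "
from h import *
o,M=st()
im,d,p=cam('wrist'); np.savez('pics/w1.npz',im=im,d=d,**{k:np.array(v) for k,v in p.items()})
Rm=cv2.Rodrigues(np.array(p['rvec'],float))[0]; c=-Rm.T@np.array(p['tvec']).ravel(); print('cam in tool',M.T@(c-o['ee_pos']), M.T@Rm[2])
cv2.imwrite('pics/w1.png',im[...,::-1])
"
```

```text
t 7.975 q [ 14.49 -31.78 -35.15  51.66  -2.93   5.58] rot [ 179.01   35.08 -172.31] p [0.5213 0.1206 0.1852] F [-0.4  0.3  1. ]
toolx [-0.811 -0.109 -0.575] y [-0.143  0.99   0.014] z [ 0.567  0.094 -0.818]
cam in tool [ 0.07731149  0.00022171 -0.12518853] [-3.02156307e-01  5.69088801e-04  9.53258224e-01]
```

View pics/w1.png

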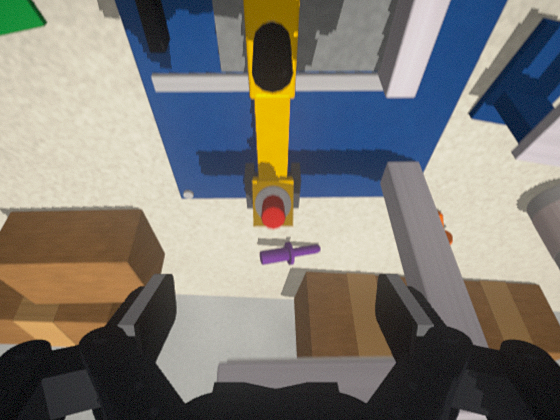

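The wrist view shows the red handle end at (273,215) over the flange (272,203), with the arm and knob (272,55) above it. The light bar passes outside the gripper.

```bash
cat > pin.py <<'E'
from h import *
v=dict(np.load(sys.argv[1])); M=R.from_euler('xyz',eval(sys.argv[2]),degrees=True).as_matrix(); e=np.array(eval(sys.argv[3]))
W=pts(v['d'],v); hsv=cv2.cvtColor(v['im'],cv2.COLOR_RGB2HSV).astype(int); H,S=hsv[...,0],hsv[...,1]
T=(W-e)@M
m=((H<8)|(H>172))&(S>150)&(W[...,2]>.05)&(abs(T[...,1])<.05)&(abs(T[...,0])<.08)
P=T[m]; print(len(P),np.percentile(P,[1,50,99],axis=0).round(4))
z0=np.percentile(P[:,2],5); f=P[P[:,2]<z0+.004]; c,r=cv2.minEnclosingCircle((f[:,:2]*1000).astype(np.float32)); print('end face tool z',f[:,2].mean(),'centre',c,'r',r,'world',e+M@np.r_[np.array(c)/1000,f[:,2].mean()])
# flange
g=(S<60)&(T[...,2]>z0+.028)&(T[...,2]<z0+.042)&(np.hypot(T[...,0]-c[0]/1000,T[...,1]-c[1]/1000)<.02)
F=T[g]; print('flange',len(F)); c2,r2=cv2.minEnclosingCircle((F[:,:2]*1000).astype(np.float32)); print(c2,r2,F.mean(0))
E
python3 pin.py pics/w1.npz '[179.01,35.08,-172.31]' '[.5213,.1206,.1852]'
python3 -c "
from h import *
v=dict(np.load('pics/w1.npz')); W=pts(v['d'],v); im=v['im'].astype(int); hsv=cv2.cvtColor(v['im'],cv2.COLOR_RGB2HSV).astype(int)
m=(hsv[...,0]>100)&(hsv[...,0]<125)&(hsv[...,1]>130)&(abs(W[...,2]-.015)<.004)&(W[...,1]<.26)
P=W[m]; print(cv2.minAreaRect((P[:,:2]*1000).astype(np.float32)),P[:,2].mean())
k=(im.sum(2)<90)&(W[...,2]>.08)&(W[...,2]<.1)&(W[...,0]>.4); P=W[k]; print('knob',len(P),P.mean(0),cv2.minEnclosingCircle((P[:,:2]*1000).astype(np.float32)))
"
```

```text
499 [[-0.0102 -0.0093  0.1118]
 [-0.0009 -0.0013  0.1137]
 [ 0.006   0.0067  0.1389]]
end face tool z 0.11271152798577481 centre (15.029443740844727, -7.589746475219727) r 34.75871276855469 world [0.57412619 0.1220406  0.08423122]
flange 290
(2.2801551818847656, -3.1545233726501465) 13.106545448303223 [ 0.00506304 -0.00413727  0.14911971]
((563.26513671875, 151.6884765625), (186.39772033691406, 238.3936309814453), 7.902881622314453) 0.014899359481364284
knob 275 [0.47065292 0.11426229 0.08677461] ((476.1650085449219, 114.19380187988281), 9.343411445617676)
```

Call:
{"name": "apply_moves", "arguments": {
  "motion": [
    {"jaw": 1, "xyz": [-1, -1.5, 35], "twist": 0},
    {"jaw": 0.6, "xyz": [-1, -1.5, 70], "twist": 0},
    {"jaw": 0, "xyz": [-1, -1.5, 100], "twist": 0},
    {"jaw": 0, "xyz": [-1, -1.5, 120], "twist": 0},
    {"jaw": 0, "xyz": [-1, -1.5, 122], "twist": 0}
  ]
}}

```text
time: 8.65
ee_pos: [0.5941, 0.1313, 0.0889]
tcp_rot: [179.0, 35.3, -172.3]
wrist_force: [-0.8, -0.5, 0.7]
opening: 0.0426
grasp_force: 0.0
```

Call:
{"name": "apply_moves", "arguments": {
  "motion": [
    {"jaw": -0.3, "xyz": [0, 0, 0], "twist": 0},
    {"jaw": -1, "xyz": [0, 0, 0], "twist": 0},
    {"jaw": -1, "xyz": [0, 0, 0], "twist": 0},
    {"jaw": -1, "xyz": [0, 0, 0], "twist": 0}
  ],
  "grip_force": 40
}}

```text
time: 9.15
ee_pos: [0.5935, 0.1311, 0.0894]
tcp_rot: [179.0, 35.3, -172.3]
wrist_force: [-4.3, -1.5, 6.8]
opening: 0.0165
grasp_force: 38.9
```

Call:
{"name": "apply_moves", "arguments": {
  "motion": [
    {"jaw": -1, "xyz": [0, 0, -10], "twist": 0},
    {"jaw": -1, "xyz": [0, 0, -25], "twist": 0},
    {"jaw": -1, "xyz": [0, 0, -45], "twist": 0},
    {"jaw": -1, "xyz": [0, 0, -70], "twist": 0},
    {"jaw": -1, "xyz": [0, 0, -100], "twist": 0}
  ]
}}

```text
time: 9.78
ee_pos: [0.5346, 0.1214, 0.1691]
tcp_rot: [179.0, 35.1, -172.2]
wrist_force: [0.1, 0.1, -0.3]
opening: 0.0168
grasp_force: 39.3
```

```bash
python3 -c "
from h import *
st()
im,d,p=cam('wrist'); np.savez('pics/w2.npz',im=im,d=d,**{k:np.array(v) for k,v in p.items()})
im2,_,_=cam('side')
cv2.imwrite('pics/w2.png',np.hstack([cv2.resize(im,(400,300)),cv2.resize(im2[180:360,180:420],(400,300))])[...,::-1])
"
```

```text
t 9.775 q [ 14.11 -29.68 -35.69  48.98  -2.69   5.21] rot [ 179.03   35.09 -172.25] p [0.5346 0.1214 0.1691] F [ 0.1  0.1 -0.3]
toolx [-0.811 -0.11  -0.575] y [-0.144  0.989  0.014] z [ 0.567  0.094 -0.818]
```

View pics/w2.png

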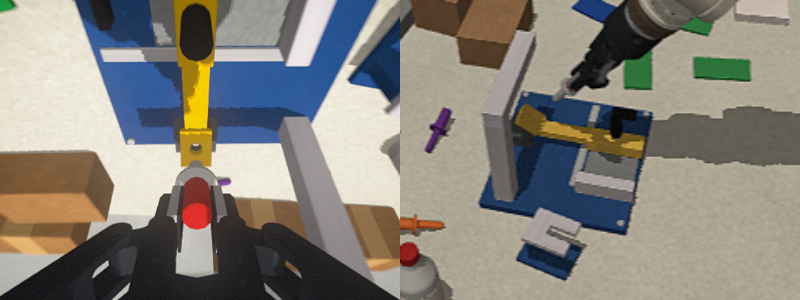

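The pin is out and held, and the bore is empty. Next I'll retreat upward and un-lean by over-reaching inward.

Call:
{"name": "apply_moves", "arguments": {
  "motion": [
    {"jaw": -1, "xyz": [5, 0, -35], "twist": 0},
    {"jaw": -1, "xyz": [12, 0, -75], "twist": 0},
    {"jaw": -1, "xyz": [20, 0, -115], "twist": 0},
    {"jaw": -1, "xyz": [30, 0, -155], "twist": 0},
    {"jaw": -1, "xyz": [40, 0, -175], "twist": 0}
  ]
}}

```text
time: 10.5
ee_pos: [0.4033, 0.1007, 0.2902]
tcp_rot: [179.0, 35.3, -172.3]
wrist_force: [-0.0, -0.4, -0.9]
opening: 0.0164
grasp_force: 39.3
```

Call:
{"name": "apply_moves", "arguments": {
  "motion": [
    {"jaw": -1, "xyz": [25, 0, -15], "twist": 0},
    {"jaw": -1, "xyz": [50, 0, -30], "twist": 0},
    {"jaw": -1, "xyz": [75, 0, -45], "twist": 0}
  ]
}}

```text
time: 10.88
ee_pos: [0.3572, 0.1081, 0.3018]
tcp_rot: [179.9, 32.0, -172.2]
wrist_force: [0.1, -0.7, -1.2]
opening: 0.0162
grasp_force: 39.3
```

```bash
python3 -c "
from h import *
st()
"
```

```text
t 10.875 q [ 22.25 -48.49 -28.15  79.16  -7.55  12.36] rot [ 179.93   31.99 -172.24] p [0.3572 0.1081 0.3018] F [ 0.1 -0.7 -1.2]
toolx [-0.84  -0.115 -0.53 ] y [-0.136  0.991  0.001] z [ 0.525  0.073 -0.848]
```

Call:
{"name": "apply_moves", "arguments": {
  "motion": [
    {"jaw": -1, "xyz": [50, 0, 0], "twist": 0}
  ]
}}

```text
time: 11.0
ee_pos: [0.3402, 0.1181, 0.2892]
tcp_rot: [-179.4, 30.2, -172.3]
wrist_force: [-0.7, 0.0, -0.8]
opening: 0.0167
grasp_force: 39.3
```

Call:
{"name": "apply_moves", "arguments": {
  "motion": [
    {"jaw": -1, "xyz": [50, 0, 0], "twist": 0}
  ]
}}

```text
time: 11.12
ee_pos: [0.3186, 0.1303, 0.2745]
tcp_rot: [-178.5, 28.3, -172.3]
wrist_force: [-0.0, -0.0, -0.5]
opening: 0.0166
grasp_force: 39.3
```

Call:
{"name": "apply_moves", "arguments": {
  "motion": [
    {"jaw": -1, "xyz": [50, 0, -20], "twist": 0}
  ]
}}

```text
time: 11.25
ee_pos: [0.2804, 0.1435, 0.2784]
tcp_rot: [-177.3, 26.7, -172.4]
wrist_force: [0.8, 0.9, -0.5]
opening: 0.0169
grasp_force: 39.3
```

Call:
{"name": "apply_moves", "arguments": {
  "motion": [
    {"jaw": -1, "xyz": [50, 0, -20], "twist": 0}
  ]
}}

```text
time: 11.38
ee_pos: [0.2377, 0.1547, 0.2832]
tcp_rot: [-176.5, 26.0, -172.5]
wrist_force: [-0.1, 1.6, -1.1]
opening: 0.0167
grasp_force: 39.3
```

```bash
python3 -c "
from h import *
st()
"
```

```text
t 11.375 q [ 52.54 -48.48 -27.01  94.95 -20.66  42.8 ] rot [-176.49   26.01 -172.49] p [0.2377 0.1547 0.2832] F [-0.1  1.6 -1.1]
toolx [-0.891 -0.117 -0.439] y [-0.104  0.993 -0.055] z [ 0.442 -0.003 -0.897]
```

Call:
{"name": "apply_moves", "arguments": {
  "motion": [
    {"jaw": -1, "xyz": [-30, -30, 12], "twist": 0},
    {"jaw": -1, "xyz": [-60, -65, 25], "twist": 0},
    {"jaw": -1, "xyz": [-95, -105, 37], "twist": 0},
    {"jaw": -1, "xyz": [-125, -140, 50], "twist": 0},
    {"jaw": -1, "xyz": [-151, -174, 62], "twist": 0}
  ]
}}

```text
time: 12.0
ee_pos: [0.4201, -0.0021, 0.3037]
tcp_rot: [-176.5, 26.1, -172.4]
wrist_force: [0.1, 1.0, -0.1]
opening: 0.0171
grasp_force: 39.4
```

Call:
{"name": "apply_moves", "arguments": {
  "motion": [
    {"jaw": -1, "xyz": [30, 0, 0], "twist": 0},
    {"jaw": -1, "xyz": [60, 0, 0], "twist": 0}
  ]
}}

```text
time: 12.25
ee_pos: [0.3652, -0.0082, 0.2757]
tcp_rot: [-176.6, 25.9, -172.5]
wrist_force: [-0.9, 0.2, -1.2]
opening: 0.0167
grasp_force: 39.5
```

```bash
python3 -c "
from h import *
st()
"
```

```text
t 12.25 q [ -1.74 -45.47 -27.85  81.55   0.61  -8.28] rot [-176.58   25.86 -172.53] p [ 0.3652 -0.0082  0.2757] F [-0.9  0.2 -1.2]
toolx [-0.892 -0.117 -0.436] y [-0.104  0.993 -0.054] z [ 0.439 -0.003 -0.898]
```

Call:
{"name": "apply_moves", "arguments": {
  "motion": [
    {"jaw": -1, "xyz": [40, 5, -10], "twist": 0}
  ]
}}

```text
time: 12.38
ee_pos: [0.337, -0.008, 0.2725]
tcp_rot: [-176.7, 25.0, -172.5]
wrist_force: [2.9, 0.3, 3.1]
opening: 0.0164
grasp_force: 39.5
```

Call:
{"name": "apply_moves", "arguments": {
  "motion": [
    {"jaw": -1, "xyz": [50, 6, -10], "twist": 0}
  ]
}}

```text
time: 12.5
ee_pos: [0.3183, -0.0094, 0.2744]
tcp_rot: [-177.2, 22.7, -172.6]
wrist_force: [0.5, -0.1, -0.9]
opening: 0.0167
grasp_force: 39.5
```

Call:
{"name": "apply_moves", "arguments": {
  "motion": [
    {"jaw": -1, "xyz": [50, 6, -10], "twist": 0}
  ]
}}

```text
time: 12.62
ee_pos: [0.2988, -0.0118, 0.2798]
tcp_rot: [-177.6, 20.6, -172.7]
wrist_force: [0.5, 0.2, 0.0]
opening: 0.0166
grasp_force: 39.5
```

```bash
python3 -c "
from h import *
st()
"
```

```text
t 12.625 q [ -3.57 -48.49 -26.6   91.2    1.46 -10.18] rot [-177.61   20.61 -172.69] p [ 0.2988 -0.0118  0.2798] F [0.5 0.2 0. ]
toolx [-0.928 -0.119 -0.352] y [-0.113  0.993 -0.039] z [ 0.354  0.003 -0.935]
```

Call:
{"name": "apply_moves", "arguments": {
  "motion": [
    {"jaw": -1, "xyz": [50, 6, 12], "twist": 0}
  ]
}}

```text
time: 12.75
ee_pos: [0.2879, -0.0153, 0.2661]
tcp_rot: [-178.1, 18.5, -172.8]
wrist_force: [0.1, -0.3, -1.0]
opening: 0.0168
grasp_force: 39.5
```

Call:
{"name": "apply_moves", "arguments": {
  "motion": [
    {"jaw": -1, "xyz": [50, 6, 12], "twist": 0}
  ]
}}

```text
time: 12.88
ee_pos: [0.2752, -0.0199, 0.2508]
tcp_rot: [-178.7, 16.2, -172.8]
wrist_force: [-0.7, 0.3, -1.4]
opening: 0.0167
grasp_force: 39.5
```

```bash
python3 -c "
from h import *
st()
"
```

```text
t 12.875 q [ -6.6  -48.49 -28.84  93.62   2.53 -13.22] rot [-178.7    16.16 -172.83] p [ 0.2752 -0.0199  0.2508] F [-0.7  0.3 -1.4]
toolx [-0.953 -0.12  -0.278] y [-0.118  0.993 -0.022] z [ 0.279  0.012 -0.96 ]
```

Call:
{"name": "apply_moves", "arguments": {
  "motion": [
    {"jaw": -1, "xyz": [50, 12, 10], "twist": 0}
  ]
}}

```text
time: 13.0
ee_pos: [0.2611, -0.019, 0.2409]
tcp_rot: [-179.3, 13.9, -173.0]
wrist_force: [0.4, -1.0, -0.9]
opening: 0.0166
grasp_force: 39.5
```

Call:
{"name": "apply_moves", "arguments": {
  "motion": [
    {"jaw": -1, "xyz": [50, 12, 10], "twist": 0}
  ]
}}

```text
time: 13.12
ee_pos: [0.2467, -0.0179, 0.2334]
tcp_rot: [-179.9, 11.7, -172.9]
wrist_force: [-0.1, -0.7, -0.6]
opening: 0.0164
grasp_force: 39.5
```

Call:
{"name": "apply_moves", "arguments": {
  "motion": [
    {"jaw": -1, "xyz": [50, 12, 5], "twist": 0}
  ]
}}

```text
time: 13.25
ee_pos: [0.2298, -0.0175, 0.2322]
tcp_rot: [179.5, 9.5, -172.9]
wrist_force: [0.0, -0.4, -0.3]
opening: 0.0164
grasp_force: 39.5
```

```bash
python3 -c "
from h import *
st()
"
```

```text
t 13.25 q [ -7.7  -48.49 -29.79  99.65   2.88 -14.62] rot [ 179.51    9.49 -172.9 ] p [ 0.2298 -0.0175  0.2322] F [ 0.  -0.4 -0.3]
toolx [-0.979 -0.122 -0.165] y [-0.125  0.992  0.008] z [ 0.163  0.029 -0.986]
```

Call:
{"name": "apply_moves", "arguments": {
  "motion": [
    {"jaw": -1, "xyz": [50, 4, 15], "twist": 0}
  ]
}}

```text
time: 13.38
ee_pos: [0.2149, -0.0272, 0.223]
tcp_rot: [178.8, 7.5, -172.8]
wrist_force: [0.2, 0.2, -0.7]
opening: 0.0167
grasp_force: 39.5
```

Call:
{"name": "apply_moves", "arguments": {
  "motion": [
    {"jaw": -1, "xyz": [50, 4, 15], "twist": 0}
  ]
}}

```text
time: 13.5
ee_pos: [0.1975, -0.0404, 0.2136]
tcp_rot: [177.8, 5.5, -172.7]
wrist_force: [-0.7, -0.7, -0.8]
opening: 0.0165
grasp_force: 39.5
```

Call:
{"name": "apply_moves", "arguments": {
  "motion": [
    {"jaw": -1, "xyz": [50, 4, 15], "twist": 0}
  ]
}}

```text
time: 13.62
ee_pos: [0.1764, -0.0572, 0.2054]
tcp_rot: [176.7, 3.8, -172.6]
wrist_force: [0.2, -0.2, -0.7]
opening: 0.0171
grasp_force: 39.5
```

Call:
{"name": "apply_moves", "arguments": {
  "motion": [
    {"jaw": -1, "xyz": [45, 4, 15], "twist": 0}
  ]
}}

```text
time: 13.75
ee_pos: [0.1535, -0.0746, 0.197]
tcp_rot: [175.5, 2.5, -172.6]
wrist_force: [0.8, -0.3, -1.0]
opening: 0.0164
grasp_force: 39.5
```

```bash
python3 -c "
from h import *
st()
"
```

```text
t 13.75 q [-33.9  -48.51 -33.42 106.18   5.08 -41.49] rot [ 175.47    2.54 -172.56] p [ 0.1535 -0.0746  0.197 ] F [ 0.8 -0.3 -1. ]
toolx [-0.991 -0.129 -0.044] y [-0.133  0.988  0.079] z [ 0.034  0.084 -0.996]
```

Call:
{"name": "apply_moves", "arguments": {
  "motion": [
    {"jaw": -1, "xyz": [-50, 20, -12], "twist": 0},
    {"jaw": -1, "xyz": [-90, 50, -25], "twist": 0},
    {"jaw": -1, "xyz": [-130, 90, -43], "twist": 0},
    {"jaw": -1, "xyz": [-160, 125, -43], "twist": 0},
    {"jaw": -1, "xyz": [-171, 158, -43], "twist": 0}
  ]
}}

```text
time: 14.38
ee_pos: [0.3022, 0.1019, 0.26]
tcp_rot: [175.6, 2.5, -172.6]
wrist_force: [0.1, -0.5, -1.1]
opening: 0.0162
grasp_force: 39.5
```

Call:
{"name": "apply_moves", "arguments": {
  "motion": [
    {"jaw": -1, "xyz": [30, 45, 2], "twist": 0},
    {"jaw": -1, "xyz": [60, 90, 4], "twist": 0},
    {"jaw": -1, "xyz": [92, 135, 6], "twist": 0},
    {"jaw": -1, "xyz": [122, 180, 9], "twist": 0},
    {"jaw": -1, "xyz": [153, 222, 11], "twist": 0}
  ]
}}

```text
time: 15.0
ee_pos: [0.1195, 0.3014, 0.2595]
tcp_rot: [175.6, 2.6, -172.6]
wrist_force: [1.4, 0.6, -1.1]
opening: 0.0166
grasp_force: 39.5
```

Call:
{"name": "apply_moves", "arguments": {
  "motion": [
    {"jaw": -1, "xyz": [10, -25, 0], "twist": 0},
    {"jaw": -1, "xyz": [20, -50, 0], "twist": 0}
  ]
}}

```text
time: 15.25
ee_pos: [0.1067, 0.2482, 0.2542]
tcp_rot: [175.7, 2.5, -172.4]
wrist_force: [-1.1, -1.1, -0.8]
opening: 0.0166
grasp_force: 39.6
```

Call:
{"name": "apply_moves", "arguments": {
  "motion": [
    {"jaw": -1, "xyz": [15, -45, 0], "twist": 0}
  ]
}}

```text
time: 15.38
ee_pos: [0.0983, 0.2015, 0.25]
tcp_rot: [175.7, 2.5, -172.5]
wrist_force: [0.7, -0.3, -0.2]
opening: 0.0163
grasp_force: 39.6
```

```bash
python3 -c "
from h import *
st()
"
```

```text
t 15.375 q [ 63.62 -44.08 -25.57 103.5    0.31  56.03] rot [ 175.66    2.54 -172.49] p [0.0983 0.2015 0.25  ] F [ 0.7 -0.3 -0.2]
toolx [-0.99  -0.131 -0.044] y [-0.134  0.988  0.076] z [ 0.034  0.081 -0.996]
```

Call:
{"name": "apply_moves", "arguments": {
  "motion": [
    {"jaw": -1, "xyz": [22, -40, 10], "twist": 0}
  ]
}}

```text
time: 15.5
ee_pos: [0.087, 0.168, 0.241]
tcp_rot: [176.3, 2.1, -172.6]
wrist_force: [-13.6, -25.2, -3.5]
opening: 0.0169
grasp_force: 39.8
```

Call:
{"name": "apply_moves", "arguments": {
  "motion": [
    {"jaw": -1, "xyz": [22, -45, 10], "twist": 0}
  ]
}}

```text
time: 15.62
ee_pos: [0.0886, 0.149, 0.2407]
tcp_rot: [178.0, 0.7, -172.5]
wrist_force: [0.0, -0.2, -0.9]
opening: 0.0166
grasp_force: 40.0
```

Call:
{"name": "apply_moves", "arguments": {
  "motion": [
    {"jaw": -1, "xyz": [22, -45, 10], "twist": 0}
  ]
}}

```text
time: 15.75
ee_pos: [0.0927, 0.1269, 0.2442]
tcp_rot: [179.3, -0.7, -172.4]
wrist_force: [-0.1, 0.2, -1.2]
opening: 0.0166
grasp_force: 40.0
```

```bash
python3 -c "
from h import *
st()
"
```

```text
t 15.75 q [ 52.11 -48.51 -27.69 110.86   1.01  44.53] rot [ 179.31   -0.75 -172.41] p [0.0927 0.1269 0.2442] F [-0.1  0.2 -1.2]
toolx [-0.991 -0.132  0.013] y [-0.132  0.991  0.012] z [-0.014  0.01  -1.   ]
```

```bash
python3 -c "
from h import *
A=[]
for n in ['scene','side']:
    v=dict(np.load(f'pics/{n}.npz')); W=pts(v['d'],v); S=cv2.cvtColor(v['im'],cv2.COLOR_RGB2HSV)[...,1]
    m=(abs(W[...,2]-.0705)<.003)&(S<70)&(W[...,0]>.44)&(W[...,0]<.6)&(W[...,1]>.24)&(W[...,1]<.38)
    k,L,s,c=cv2.connectedComponentsWithStats(m.astype(np.uint8)); i=1+np.argmax(s[1:,4]); P=W[L==i]; A.append(P); print(n,len(P),P[:,2].mean(),cv2.minAreaRect((P[:,:2]*1000).astype(np.float32)))
    u=np.unravel_index(np.flatnonzero(L==i),L.shape); cnt=max(cv2.findContours((L==i).astype(np.uint8),0,cv2.CHAIN_APPROX_NONE)[0],key=cv2.contourArea)
    h=cv2.convexHull(cnt,returnPoints=False); D=cv2.convexityDefects(cnt,h); D=D[np.argsort(-D[:,0,3])][:2]
    for s_,e_,f_,dd in D[:,0]: 
        q=dict(v); print('defect',dd/256,[ray(q,cnt[j,0],.07)[:2].round(4) for j in (s_,e_,f_)])
P=np.vstack(A)[:,:2]; rect=cv2.minAreaRect((P*1000).astype(np.float32)); print(rect)
v=dict(np.load('pics/w2.npz')); M=R.from_euler('xyz',[179.03,35.09,-172.25],degrees=True).as_matrix(); W=pts(v['d'],v); T=(W-np.array([.5346,.1214,.1691]))@M
hsv=cv2.cvtColor(v['im'],cv2.COLOR_RGB2HSV).astype(int)
m=((hsv[...,0]<8)|(hsv[...,0]>172))&(hsv[...,1]>150)&(abs(T[...,2])<.06)&(abs(T[...,1])<.03); Q=T[m]; print('red',np.percentile(Q,[2,50,98],axis=0).round(4))
m=(hsv[...,1]<60)&(T[...,2]>.015)&(T[...,2]<.04)&(abs(T[...,1])<.02)&(abs(T[...,0])<.02); Q=T[m]; print('fl',len(Q),np.percentile(Q,[2,50,98],axis=0).round(4))
"
```

```text
scene 325 0.07072248246906637 ((498.5632019042969, 320.7301940917969), (55.87757873535156, 70.16117095947266), 86.71216583251953)
defect 11.87890625 [array([0.466 , 0.3403]), array([0.4643, 0.3127]), array([0.5055, 0.3244])]
defect 2.2890625 [array([0.5328, 0.2913]), array([0.5331, 0.3418]), array([0.5255, 0.3141])]
side 467 0.07076547427716467 ((499.4258728027344, 322.47882080078125), (59.43800735473633, 66.84944915771484), 86.0251693725586)
defect 16.4140625 [array([0.4674, 0.3439]), array([0.4655, 0.3175]), array([0.5056, 0.3182])]
defect 2.625 [array([0.5037, 0.3522]), array([0.4687, 0.3528]), array([0.494 , 0.3456])]
((498.6463928222656, 322.2731018066406), (59.39216232299805, 70.16227722167969), 86.69132995605469)
red [[-0.0047 -0.0072 -0.0078]
 [ 0.0072  0.0002 -0.0058]
 [ 0.0107  0.008   0.0244]]
fl 1020 [[ 0.0038 -0.0134  0.0278]
 [ 0.0109  0.0002  0.0292]
 [ 0.0166  0.0134  0.0328]]
```

Call:
{"name": "apply_moves", "arguments": {
  "motion": [
    {"jaw": -1, "xyz": [-40, 18, 0], "twist": 0},
    {"jaw": -1, "xyz": [-90, 40, 5], "twist": 0},
    {"jaw": -1, "xyz": [-140, 62, 10], "twist": 0},
    {"jaw": -1, "xyz": [-190, 84, 15], "twist": 0},
    {"jaw": -1, "xyz": [-240, 106, 20], "twist": 0}
  ]
}}

```text
time: 16.38
ee_pos: [0.3184, 0.2649, 0.2227]
tcp_rot: [179.2, -0.7, -172.5]
wrist_force: [0.1, 0.9, 0.8]
opening: 0.0165
grasp_force: 40.0
```

Call:
{"name": "apply_moves", "arguments": {
  "motion": [
    {"jaw": -1, "xyz": [-45, 20, 10], "twist": 0},
    {"jaw": -1, "xyz": [-90, 38, 20], "twist": 0},
    {"jaw": -1, "xyz": [-117, 47, 21], "twist": 0},
    {"jaw": -1, "xyz": [-117, 47, 50], "twist": 0},
    {"jaw": -1, "xyz": [-117, 47, 50], "twist": 0}
  ]
}}

```text
time: 17.0
ee_pos: [0.4253, 0.3261, 0.1702]
tcp_rot: [179.4, -0.9, -172.5]
wrist_force: [0.5, -0.4, -0.9]
opening: 0.0164
grasp_force: 40.1
```

```bash
python3 -c "
from h import *
o,M=st()
im,d,p=cam('wrist'); np.savez('pics/w3.npz',im=im,d=d,**{k:np.array(v) for k,v in p.items()})
W=pts(d,p); hsv=cv2.cvtColor(im,cv2.COLOR_RGB2HSV).astype(int); S=hsv[...,1]; T=(W-o['ee_pos'])@M
m=(abs(W[...,2]-.0705)<.004)&(S<70)&(W[...,0]>.44)&(W[...,0]<.6)&(W[...,1]>.27)&(W[...,1]<.38); P=W[m]; print(len(P), cv2.minAreaRect((P[:,:2]*1000).astype(np.float32)),P[:,2].mean() if len(P) else 0)
Q=T[((hsv[...,0]<8)|(hsv[...,0]>172))&(S>150)&(abs(T[...,2])<.06)&(abs(T[...,1])<.03)]; print('red',np.percentile(Q,[2,50,98],axis=0).round(4))
cv2.imwrite('pics/w3.png',im[...,::-1])
"
```

```text
t 17.0 q [36.98  2.63 -1.05 86.8   1.   29.49] rot [ 179.36   -0.9  -172.51] p [0.4253 0.3261 0.1702] F [ 0.5 -0.4 -0.9]
toolx [-0.991 -0.13   0.016] y [-0.13   0.991  0.011] z [-0.017  0.009 -1.   ]
1243 ((496.5077819824219, 330.22381591796875), (83.46158599853516, 38.94159698486328), 23.51254653930664) 0.06964040703404349
red [[-0.0046 -0.0073 -0.0077]
 [ 0.0061 -0.0002 -0.0062]
 [ 0.0105  0.0079  0.0211]]
```

View pics/w3.png

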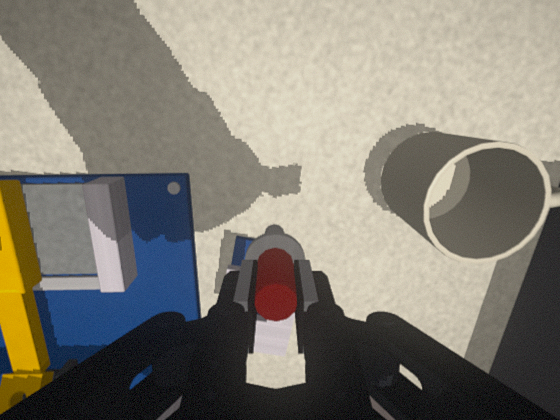

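Call:
{"name": "apply_moves", "arguments": {
  "motion": [
    {"jaw": -1, "xyz": [0, 0, 25], "twist": 0},
    {"jaw": -1, "xyz": [0, 0, 50], "twist": 0},
    {"jaw": -1, "xyz": [0, 0, 62], "twist": 0},
    {"jaw": -1, "xyz": [-5, -2, 62], "twist": 0},
    {"jaw": -1, "xyz": [-20, -7, 62], "twist": 0}
  ]
}}

```text
time: 17.68
ee_pos: [0.4472, 0.3236, 0.112]
tcp_rot: [179.2, -0.5, -172.5]
wrist_force: [0.6, -0.1, -0.6]
opening: 0.0165
grasp_force: 40.1
```

```bash
python3 -c "
from h import *
o,M=st()
for n in ['side','scene']:
    im,d,p=cam(n); W=pts(d,p); hsv=cv2.cvtColor(im,cv2.COLOR_RGB2HSV).astype(int)
    m=((hsv[...,0]<8)|(hsv[...,0]>172))&(hsv[...,1]>150)&(np.hypot(W[...,0]-.44,W[...,1]-.32)<.05)
    print(n,m.sum(), W[m].mean(0) if m.any() else '')
    m=(abs(W[...,2]-.0705)<.003)&(hsv[...,1]<70)&(W[...,0]>.44)&(W[...,0]<.6)&(W[...,1]>.27)&(W[...,1]<.38);print(m.sum())
    if n=='side': b=im[280:360,210:330]
    else: a=im[200:290,330:450]
cv2.imwrite('pics/s4.png',np.hstack([cv2.resize(b,(400,300),interpolation=2),cv2.resize(a,(400,300),interpolation=2)])[...,::-1])
"
```

```text
t 17.675 q [35.41  4.81 -5.17 80.09  0.99 27.87] rot [ 179.15   -0.52 -172.46] p [0.4472 0.3236 0.112 ] F [ 0.6 -0.1 -0.6]
toolx [-0.991 -0.131  0.009] y [-0.131  0.991  0.015] z [-0.011  0.013 -1.   ]
side 4 [0.43609899 0.32388371 0.12128674]
411
scene 40 [0.45321475 0.32283862 0.10973241]
333
```

View pics/s4.png

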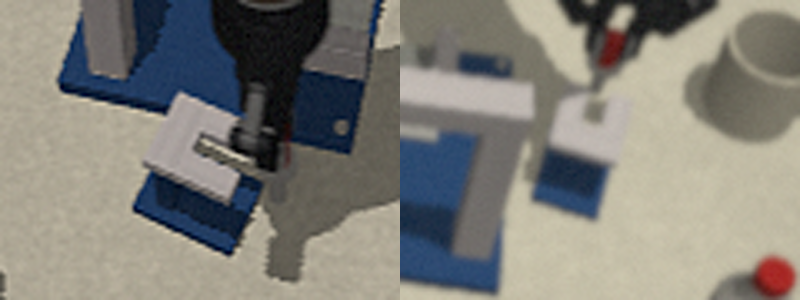

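Call:
{"name": "apply_moves", "arguments": {
  "motion": [
    {"jaw": -1, "xyz": [0, 0, 0], "twist": 0},
    {"jaw": -1, "xyz": [-12, -1.5, 0], "twist": 0},
    {"jaw": -1, "xyz": [-25, -3.5, 0], "twist": 0}
  ]
}}

```text
time: 18.15
ee_pos: [0.4725, 0.3231, 0.1103]
tcp_rot: [179.2, -0.6, -172.5]
wrist_force: [-0.4, 0.5, -0.8]
opening: 0.0165
grasp_force: 40.1
```

Call:
{"name": "apply_moves", "arguments": {
  "motion": [
    {"jaw": -1, "xyz": [-10, -1.5, 0], "twist": 0},
    {"jaw": -1, "xyz": [-20, -2.5, 0], "twist": 0},
    {"jaw": -1, "xyz": [-27, -3.5, 0], "twist": 0},
    {"jaw": -1, "xyz": [-27, -3.5, 0], "twist": 0}
  ]
}}

```text
time: 18.65
ee_pos: [0.4992, 0.323, 0.1096]
tcp_rot: [179.2, -0.6, -172.5]
wrist_force: [-0.4, 0.3, 0.3]
opening: 0.0167
grasp_force: 40.1
```

```bash
python3 -c "
from h import *
o,M=st()
"
```

```text
t 18.65 q [32.46 10.81  1.22 80.66  0.98 25.  ] rot [ 179.22   -0.64 -172.53] p [0.4992 0.323  0.1096] F [-0.4  0.3  0.3]
toolx [-0.991 -0.13   0.011] y [-0.13   0.991  0.014] z [-0.013  0.012 -1.   ]
```

Call:
{"name": "apply_moves", "arguments": {
  "motion": [
    {"jaw": -1, "xyz": [0, -1, 3], "twist": 0},
    {"jaw": -1, "xyz": [0, -1, 5], "twist": 0},
    {"jaw": -1, "xyz": [0, -1, 6], "twist": 0},
    {"jaw": -1, "xyz": [0, -1, 6], "twist": 0}
  ]
}}

```text
time: 19.15
ee_pos: [0.4987, 0.3221, 0.1037]
tcp_rot: [179.2, -0.6, -172.5]
wrist_force: [0.3, 0.3, -0.9]
opening: 0.0167
grasp_force: 40.1
```

Call:
{"name": "apply_moves", "arguments": {
  "motion": [
    {"jaw": -1, "xyz": [0, 0, 1.5], "twist": 0},
    {"jaw": -1, "xyz": [0, 0, 1.5], "twist": 0}
  ]
}}

```text
time: 19.4
ee_pos: [0.4989, 0.3223, 0.1029]
tcp_rot: [179.2, -0.6, -172.5]
wrist_force: [-1.5, -0.9, 4.0]
opening: 0.0164
grasp_force: 40.7
```

```bash
python3 -c "
from h import *
o,M=st()
"
```

```text
t 19.4 q [32.42 10.76  0.43 79.86  0.99 24.93] rot [ 179.19   -0.59 -172.51] p [0.4989 0.3223 0.1029] F [-1.5 -0.9  4. ]
toolx [-0.991 -0.13   0.01 ] y [-0.13   0.991  0.014] z [-0.012  0.013 -1.   ]
```

Call:
{"name": "apply_moves", "arguments": {
  "motion": [
    {"jaw": -1, "xyz": [-1, 0, -0.5], "twist": 0},
    {"jaw": -1, "xyz": [-2, 0, -0.5], "twist": 0}
  ]
}}

```text
time: 19.65
ee_pos: [0.5007, 0.3225, 0.1029]
tcp_rot: [179.2, -0.6, -172.5]
wrist_force: [-3.9, 0.9, 4.7]
opening: 0.0166
grasp_force: 40.5
```

Call:
{"name": "apply_moves", "arguments": {
  "motion": [
    {"jaw": -1, "xyz": [-1.5, 0, 0], "twist": 0},
    {"jaw": -1, "xyz": [-1.5, 0, 0], "twist": 0}
  ]
}}

```text
time: 19.9
ee_pos: [0.5015, 0.3226, 0.103]
tcp_rot: [179.2, -0.7, -172.5]
wrist_force: [-7.5, -0.9, 7.9]
opening: 0.0168
grasp_force: 40.9
```

Call:
{"name": "apply_moves", "arguments": {
  "motion": [
    {"jaw": -1, "xyz": [2, 0, 0], "twist": 0},
    {"jaw": -0.6, "xyz": [2, 0, 0], "twist": 0},
    {"jaw": -0.2, "xyz": [2, 0, 0], "twist": 0},
    {"jaw": 0, "xyz": [2, 0, 0], "twist": 0},
    {"jaw": 0, "xyz": [2, 0, -15], "twist": 0}
  ]
}}

```text
time: 20.52
ee_pos: [0.4999, 0.3218, 0.1169]
tcp_rot: [179.3, -0.8, -172.5]
wrist_force: [-0.2, -0.6, -0.2]
opening: 0.0426
grasp_force: 0.0
```

Call:
{"name": "apply_moves", "arguments": {
  "motion": [
    {"jaw": 0, "xyz": [0, 0, -40], "twist": 0},
    {"jaw": 0, "xyz": [0, 0, -90], "twist": 0},
    {"jaw": 0, "xyz": [40, 0, -120], "twist": 0},
    {"jaw": 0, "xyz": [80, 0, -120], "twist": 0},
    {"jaw": 0, "xyz": [80, 0, -120], "twist": 0}
  ]
}}

```text
time: 21.15
ee_pos: [0.4212, 0.3102, 0.2409]
tcp_rot: [179.1, -0.5, -172.4]
wrist_force: [0.2, 0.5, 0.4]
opening: 0.0427
grasp_force: 0.0
```

```bash
python3 -c "
from h import *
o,M=st()
L=[]
for n,s in [('side',np.s_[180:360,200:360]),('wrist',np.s_[:,:])]:
    im,d,p=cam(n); np.savez(f'pics/{n}5.npz',im=im,d=d,**{k:np.array(v) for k,v in p.items()}); W=pts(d,p); hsv=cv2.cvtColor(im,cv2.COLOR_RGB2HSV).astype(int)
    m=((hsv[...,0]<8)|(hsv[...,0]>172))&(hsv[...,1]>150)&(np.hypot(W[...,0]-.5,W[...,1]-.32)<.06)
    print(n,m.sum(), np.percentile(W[m],[1,50,99],axis=0).round(4) if m.any() else '')
    L.append(cv2.resize(im[s],(400,450 if n=='side' else 300),interpolation=2))
L[1]=np.vstack([L[1],np.zeros((150,400,3),np.uint8)])
cv2.imwrite('pics/s5.png',np.hstack(L)[...,::-1])
"
```

```text
t 21.15 q [35.86  1.14  5.25 94.13  1.   28.3 ] rot [ 179.13   -0.49 -172.44] p [0.4212 0.3102 0.2409] F [0.2 0.5 0.4]
toolx [-0.991 -0.132  0.009] y [-0.131  0.991  0.015] z [-0.011  0.014 -1.   ]
side 82 [[0.482  0.3162 0.0796]
 [0.4964 0.3275 0.1047]
 [0.506  0.3314 0.1626]]
wrist 261 [[0.4905 0.315  0.108 ]
 [0.4976 0.3225 0.1096]
 [0.5054 0.33   0.111 ]]
```

View pics/s5.png

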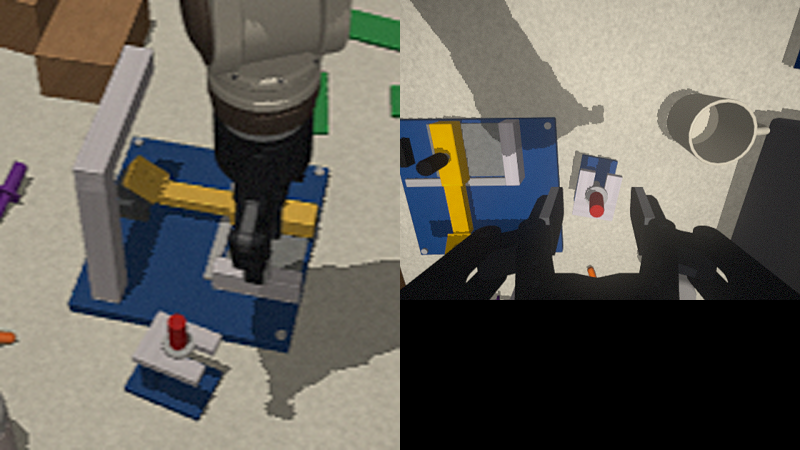

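The pin stands upright in the notch: its end face is level at z 0.110, centred at (0.498, 0.3225). Next is the stop knob.

```bash
python3 -c "
from h import *
v=dict(np.load('pics/wrist5.npz')); W=pts(v['d'],v); im=v['im'].astype(int); hsv=cv2.cvtColor(v['im'],cv2.COLOR_RGB2HSV).astype(int)
k=(im.max(2)<60)&(W[...,2]>.088)&(W[...,2]<.098)&(np.hypot(W[...,0]-.476,W[...,1]-.114)<.03); P=W[k]; print('knob',len(P),P.mean(0),cv2.minEnclosingCircle((P[:,:2]*1000).astype(np.float32)))
m=(abs(W[...,2]-.015)<.003)&(hsv[...,0]>100)&(hsv[...,0]<125)&(hsv[...,1]>130)&(W[...,1]<.26); P=W[m]; print(cv2.minAreaRect((P[:,:2]*1000).astype(np.float32)))
m=(abs(W[...,2]-.045)<.003)&(hsv[...,1]<60)&(W[...,1]<.24)&(W[...,0]<.56)&(W[...,0]>.42); P=W[m]; print('rail',len(P),cv2.minAreaRect((P[:,:2]*1000).astype(np.float32)))
m=(abs(W[...,2]-.045)<.003)&(hsv[...,0]>15)&(hsv[...,0]<35)&(hsv[...,1]>120); P=W[m]; print('stop',len(P),cv2.minAreaRect((P[:,:2]*1000).astype(np.float32)))
"
```

```text
knob 419 [0.47687312 0.11628181 0.09116327] ((478.0917663574219, 115.63198852539062), 10.154014587402344)
((543.1412963867188, 149.59063720703125), (228.71331787109375, 239.07615661621094), 8.1254243850708)
rail 1848 ((471.31695556640625, 162.07192993164062), (89.5866470336914, 95.47303771972656), 8.195083618164062)
stop 4149 ((516.6221313476562, 120.88187408447266), (168.25070190429688, 31.36257553100586), 8.313642501831055)
```

Call:
{"name": "apply_moves", "arguments": {
  "motion": [
    {"jaw": 0, "xyz": [-7, -50, 0], "twist": 0},
    {"jaw": 0, "xyz": [-15, -100, 20], "twist": 0},
    {"jaw": 0, "xyz": [-23, -150, 45], "twist": 0},
    {"jaw": 0, "xyz": [-31, -202, 65], "twist": 0},
    {"jaw": 0, "xyz": [-31, -202, 87], "twist": 0}
  ]
}}

```text
time: 21.88
ee_pos: [0.4801, 0.1119, 0.1477]
tcp_rot: [179.2, -0.6, -172.8]
wrist_force: [-0.4, 0.5, -0.1]
opening: 0.0431
grasp_force: 0.0
```

Call:
{"name": "apply_moves", "arguments": {
  "motion": [
    {"jaw": 0, "xyz": [0, 0, 25], "twist": 0},
    {"jaw": 0, "xyz": [0, 0, 50], "twist": 0},
    {"jaw": 0, "xyz": [0, 0, 68], "twist": 0},
    {"jaw": 0, "xyz": [0, 0, 70], "twist": 0}
  ]
}}

```text
time: 22.38
ee_pos: [0.4775, 0.1157, 0.0773]
tcp_rot: [179.2, -0.8, -172.5]
wrist_force: [-0.8, 0.3, 0.9]
opening: 0.0432
grasp_force: 0.0
```

```bash
python3 -c "
from h import *
o,M=st()
"
```

```text
t 22.375 q [ 13.16  -2.19 -16.16  76.7    0.85   5.69] rot [ 179.22   -0.75 -172.53] p [0.4775 0.1157 0.0773] F [-0.8  0.3  0.9]
toolx [-0.991 -0.13   0.013] y [-0.13   0.991  0.014] z [-0.015  0.012 -1.   ]
```

Call:
{"name": "apply_moves", "arguments": {
  "motion": [
    {"jaw": -0.4, "xyz": [0, 0, 0], "twist": 0},
    {"jaw": -1, "xyz": [0, 0, 0], "twist": 0},
    {"jaw": -1, "xyz": [0, 0, 0], "twist": 0}
  ],
  "grip_force": 30
}}

```text
time: 22.75
ee_pos: [0.4785, 0.1143, 0.0795]
tcp_rot: [179.5, -0.5, -172.6]
wrist_force: [1.5, -11.9, -0.2]
opening: 0.019
grasp_force: 30.3
```

Call:
{"name": "apply_moves", "arguments": {
  "motion": [
    {"jaw": -1, "xyz": [0, -8, 0], "twist": 0},
    {"jaw": -1, "xyz": [0, -18, 0], "twist": 0},
    {"jaw": -1, "xyz": [0, -28, 0], "twist": 0},
    {"jaw": -1, "xyz": [0, -38, 0], "twist": 0},
    {"jaw": -1, "xyz": [-0.5, -45, 0], "twist": 0}
  ]
}}

```text
time: 23.38
ee_pos: [0.4847, 0.071, 0.0795]
tcp_rot: [179.2, -0.5, -172.5]
wrist_force: [-5.3, 1.7, 10.5]
opening: 0.0188
grasp_force: 31.9
```

Call:
{"name": "apply_moves", "arguments": {
  "motion": [
    {"jaw": -1, "xyz": [0, -3, 0], "twist": 0},
    {"jaw": -1, "xyz": [0, -5, 0], "twist": 0},
    {"jaw": -1, "xyz": [0, -6, 0], "twist": 0},
    {"jaw": -1, "xyz": [0, -6, 0], "twist": 0}
  ]
}}

```text
time: 23.88
ee_pos: [0.4855, 0.0652, 0.0794]
tcp_rot: [179.2, -0.5, -172.5]
wrist_force: [-3.1, 1.3, 10.1]
opening: 0.019
grasp_force: 31.8
```

Call:
{"name": "apply_moves", "arguments": {
  "motion": [
    {"jaw": -1, "xyz": [0, -1, 0], "twist": 0},
    {"jaw": -1, "xyz": [0, -2, 0], "twist": 0},
    {"jaw": -1, "xyz": [0, -2, 0], "twist": 0}
  ]
}}

```text
time: 24.25
ee_pos: [0.4856, 0.0645, 0.0795]
tcp_rot: [179.0, -0.5, -172.5]
wrist_force: [-4.2, 9.2, 10.9]
opening: 0.0192
grasp_force: 32.3
```

Call:
{"name": "apply_moves", "arguments": {
  "motion": [
    {"jaw": -1, "xyz": [0, -1, 0], "twist": 0},
    {"jaw": -1, "xyz": [0, -1, 0], "twist": 0}
  ]
}}

```text
time: 24.5
ee_pos: [0.4857, 0.0644, 0.0794]
tcp_rot: [178.9, -0.5, -172.4]
wrist_force: [-4.8, 14.5, 10.3]
opening: 0.019
grasp_force: 32.9
```

Call:
{"name": "apply_moves", "arguments": {
  "motion": [
    {"jaw": -1, "xyz": [0, 2, 0], "twist": 0},
    {"jaw": 0, "xyz": [0, 2, 0], "twist": 0},
    {"jaw": 0, "xyz": [0, 2, 0], "twist": 0},
    {"jaw": 0, "xyz": [0, 2, -40], "twist": 0},
    {"jaw": 0.5, "xyz": [0, 2, -90], "twist": 0}
  ]
}}

```text
time: 25.12
ee_pos: [0.4854, 0.063, 0.1677]
tcp_rot: [179.2, -0.8, -172.5]
wrist_force: [1.4, 0.3, -0.0]
opening: 0.0596
grasp_force: 0.0
```

Call:
{"name": "apply_moves", "arguments": {
  "motion": [
    {"jaw": 0.6, "xyz": [10, -50, -30], "twist": 0},
    {"jaw": 0.6, "xyz": [25, -105, -40], "twist": 0},
    {"jaw": 0.6, "xyz": [40, -165, -40], "twist": 0},
    {"jaw": 0.6, "xyz": [55, -225, -40], "twist": 0},
    {"jaw": 0.6, "xyz": [75, -284, -40], "twist": 0}
  ]
}}

```text
time: 25.75
ee_pos: [0.4487, -0.2306, 0.2045]
tcp_rot: [179.2, -0.6, -172.5]
wrist_force: [0.4, -0.0, 0.3]
opening: 0.0684
grasp_force: 0.0
```

Call:
{"name": "apply_moves", "arguments": {
  "motion": [
    {"jaw": 0.6, "xyz": [0, 0, 0], "twist": 0},
    {"jaw": 0.6, "xyz": [0, -5, 0], "twist": 0}
  ]
}}

```text
time: 26.0
ee_pos: [0.4497, -0.2336, 0.2044]
tcp_rot: [179.2, -0.6, -172.6]
wrist_force: [-0.5, -0.1, -0.2]
opening: 0.0683
grasp_force: 0.0
```

```bash
cat > gp.py <<'E'
from h import *
def green(n,zlo,zhi,c,r,rep=True):
    o=sensors.get_obs(); im,d,p=cam(n); W=pts(d,p); hsv=cv2.cvtColor(im,cv2.COLOR_RGB2HSV).astype(int)
    g=(hsv[...,0]>40)&(hsv[...,0]<85)&(hsv[...,1]>110)&(np.hypot(W[...,0]-c[0],W[...,1]-c[1])<r)&(W[...,2]>zlo)&(W[...,2]<zhi)
    k,L,s,cc=cv2.connectedComponentsWithStats(g.astype(np.uint8))
    for i in range(1,k):
        if s[i,4]>150:
            P=W[L==i]; zz=P[:,2].mean(); cnt=max(cv2.findContours((L==i).astype(np.uint8),0,1)[0],key=cv2.contourArea)[:,0]
            Q=np.array([ray(p,u,zz)[:2] for u in cnt])*1000
            print(n,'green',len(P),'z',zz.round(4),P[:,2].std().round(4),[np.round(a,1) for a in cv2.minAreaRect(Q.astype(np.float32))],'border',s[i,:4])
    return im,d,p,W,hsv
E
python3 -c "
from gp import *
o,M=st()
green('wrist',-.01,.02,(.465,-.24),.15)
im,d,p,W,hsv=green('side',-.01,.02,(.465,-.24),.09)
m=(abs(W[...,2]-.045)<.004)&(hsv[...,0]>15)&(hsv[...,0]<35)&(hsv[...,1]>120)&(W[...,0]<.56); P=W[m]; print('stop',len(P),cv2.minAreaRect((P[:,:2]*1000).astype(np.float32)))
m=(abs(W[...,2]-.02)<.002)&(hsv[...,1]<60)&(W[...,1]<.24)&(W[...,0]<.56)&(W[...,0]>.42)&(W[...,1]>.04); P=W[m]; print('bed',len(P),cv2.minAreaRect((P[:,:2]*1000).astype(np.float32)))
m=(abs(W[...,2]-.045)<.003)&(hsv[...,1]<60)&(W[...,1]<.24)&(W[...,0]<.53)&(W[...,0]>.42); P=W[m]; print('rail',len(P),cv2.minAreaRect((P[:,:2]*1000).astype(np.float32)))
"
```

```text
t 26.0 q [-27.61  -0.66  -0.61  91.05   0.3  -35.05] rot [ 179.18   -0.64 -172.56] p [ 0.4497 -0.2336  0.2044] F [-0.5 -0.1 -0.2]
toolx [-0.992 -0.129  0.011] y [-0.129  0.992  0.014] z [-0.013  0.013 -1.   ]
wrist green 3509 z 0.0057 0.0008 [array([ 369.6, -137.9]), array([92.3, 47.2]), np.float64(16.6)] border [358  66  58 103]
wrist green 4828 z 0.0057 0.0007 [array([ 461. , -239.1]), array([48.7, 98.7]), np.float64(89.3)] border [235 145  63 103]
wrist green 1263 z 0.0058 0.0008 [array([ 510.2, -110.4]), array([42.6, 53.1]), np.float64(18.5)] border [356 236  52  43]
side green 351 z 0.0068 0.0026 [array([ 461. , -236.6]), array([53.5, 96.1]), np.float64(89.3)] border [335 184  34  17]
stop 315 ((500.4736328125, 67.56390380859375), (123.20549774169922, 35.57023620605469), 7.797804355621338)
bed 647 ((477.86334228515625, 157.1481170654297), (104.07989501953125, 175.90658569335938), 7.251675605773926)
rail 244 ((499.35528564453125, -267.48199462890625), (88.79360961914062, 961.3253173828125), 4.180006980895996)
```

```bash
python3 -c "
from h import *
a=np.radians(8.15)
for f in ['wrist5','w1','side','scene']:
    v=dict(np.load(f'pics/{f}.npz')); W=pts(v['d'],v); hsv=cv2.cvtColor(v['im'],cv2.COLOR_RGB2HSV).astype(int); S=hsv[...,1]
    J=np.stack([W[...,0]*np.cos(a)+W[...,1]*np.sin(a),-W[...,0]*np.sin(a)+W[...,1]*np.cos(a),W[...,2]],-1)
    b=(abs(J[...,2]-.020)<.0012)&(S<60)&(J[...,0]>.40)&(J[...,0]<.6)&(J[...,1]>.0)&(J[...,1]<.12)
    r=(abs(J[...,2]-.045)<.0025)&(S<60)&(J[...,0]>.42)&(J[...,0]<.56)&(J[...,1]>.07)&(J[...,1]<.15)
    y=(abs(J[...,2]-.045)<.0025)&(hsv[...,0]>15)&(hsv[...,0]<35)&(S>120)&(J[...,0]>.42)&(J[...,0]<.525)
    for nm,m in (('bed',b),('rail',r),('stop',y)):
        if m.sum()>20: print(f,nm,m.sum(),np.percentile(J[m],[1,50,99],axis=0).round(4)[:,:2].tolist())
"
```

```text
wrist5 bed 3609 [[0.4502, 0.0099], [0.4909, 0.0838], [0.5441, 0.1111]]
wrist5 rail 1819 [[0.4452, 0.1214], [0.487, 0.1314], [0.5331, 0.1409]]
wrist5 stop 2230 [[0.4449, 0.032], [0.4771, 0.0491], [0.5241, 0.0612]]
w1 bed 8510 [[0.4849, 0.0079], [0.5075, 0.0816], [0.5441, 0.1191]]
w1 rail 3310 [[0.4756, 0.1205], [0.4995, 0.1299], [0.5332, 0.14]]
w1 stop 2086 [[0.4746, 0.0308], [0.4839, 0.0449], [0.5241, 0.0604]]
side bed 203 [[0.45, 0.024], [0.4989, 0.0781], [0.5447, 0.1141]]
side rail 187 [[0.4449, 0.1189], [0.4901, 0.1316], [0.5328, 0.1413]]
side stop 158 [[0.4447, 0.0312], [0.481, 0.0489], [0.524, 0.0617]]
scene bed 108 [[0.4482, 0.0016], [0.4711, 0.0773], [0.5451, 0.1179]]
scene rail 71 [[0.4439, 0.1188], [0.4679, 0.129], [0.4911, 0.1379]]
```

Call:
{"name": "apply_moves", "arguments": {
  "motion": [
    {"jaw": 0.6, "xyz": [-10.5, -6, 40], "twist": 0.14},
    {"jaw": 0.6, "xyz": [-10.5, -6, 85], "twist": 0.14},
    {"jaw": 0.6, "xyz": [-10.5, -6, 130], "twist": 0.14},
    {"jaw": 0.6, "xyz": [-10.5, -6, 160], "twist": 0.14},
    {"jaw": 0.6, "xyz": [-10.5, -6, 172], "twist": 0.14}
  ]
}}

```text
time: 26.72
ee_pos: [0.4585, -0.2343, 0.0308]
tcp_rot: [179.2, -0.8, 179.6]
wrist_force: [0.9, 0.8, 0.6]
opening: 0.0682
grasp_force: 0.0
```

Call:
{"name": "apply_moves", "arguments": {
  "motion": [
    {"jaw": 0.6, "xyz": [0, 0, 6], "twist": 0},
    {"jaw": 0.6, "xyz": [0, 0, 9], "twist": 0},
    {"jaw": 0.6, "xyz": [0, 0, 9], "twist": 0}
  ]
}}

```text
time: 27.1
ee_pos: [0.4593, -0.2359, 0.0242]
tcp_rot: [179.3, -0.7, 179.5]
wrist_force: [-1.1, 0.4, -1.1]
opening: 0.0683
grasp_force: 0.0
```

```bash
python3 -c "
from gp import *
o,M=st()
im,d,p,W,hsv=green('wrist',-.01,.02,(.461,-.24),.09)
T=(W-o['ee_pos'])@M
m=(hsv[...,2]<70)&(T[...,2]>-.03)&(abs(T[...,1])<.07)&(W[...,2]>-.005); print('finger lowest z', np.percentile(W[m][:,2],[0.5,2,5]))
"
```

```text
t 27.1 q [-27.34   3.11 -16.83  70.95   0.29 -26.81] rot [179.34  -0.67 179.47] p [ 0.4593 -0.2359  0.0242] F [-1.1  0.4 -1.1]
toolx [-1.     0.009  0.012] y [0.009 1.    0.012] z [-0.012  0.012 -1.   ]
wrist green 20530 z 0.0056 0.0006 [array([ 460.6, -238.7]), array([49.3, 99.6]), np.float64(89.1)] border [210 173 116 195]
finger lowest z [0.00066149 0.00208034 0.00447868]
```

Call:
{"name": "apply_moves", "arguments": {
  "motion": [
    {"jaw": 0.6, "xyz": [-1, -2.5, 3], "twist": 0},
    {"jaw": 0.6, "xyz": [-1, -2.5, 6], "twist": 0},
    {"jaw": 0.6, "xyz": [-1, -2.5, 6], "twist": 0}
  ]
}}

```text
time: 27.52
ee_pos: [0.4595, -0.2382, 0.017]
tcp_rot: [179.3, -0.8, 179.5]
wrist_force: [0.3, 0.7, 0.2]
opening: 0.0679
grasp_force: 0.0
```

Call:
{"name": "apply_moves", "arguments": {
  "motion": [
    {"jaw": 0.3, "xyz": [0, 0, 0], "twist": 0},
    {"jaw": 0.0, "xyz": [0, 0, 0], "twist": 0},
    {"jaw": 0.0, "xyz": [0, 0, 0], "twist": 0}
  ],
  "grip_force": 25
}}

```text
time: 27.9
ee_pos: [0.4598, -0.2382, 0.0177]
tcp_rot: [179.3, -0.7, 179.5]
wrist_force: [-1.8, 0.1, 4.4]
opening: 0.0485
grasp_force: 25.9
```

Call:
{"name": "apply_moves", "arguments": {
  "motion": [
    {"jaw": 0, "xyz": [0, 0, -20], "twist": 0},
    {"jaw": 0, "xyz": [0, 0, -60], "twist": 0},
    {"jaw": 0, "xyz": [0, 0, -110], "twist": 0.1},
    {"jaw": 0, "xyz": [0, 0, -160], "twist": 0.26},
    {"jaw": 0, "xyz": [0, 40, -170], "twist": 0.42}
  ]
}}

```text
time: 28.52
ee_pos: [0.4634, -0.2016, 0.1911]
tcp_rot: [179.7, -0.7, 154.9]
wrist_force: [0.0, 0.1, -0.1]
opening: 0.0486
grasp_force: 26.1
```

```bash
python3 -c "
from gp import *
o,M=st()
im,d,p,W,hsv=green('wrist',.1,.3,o['ee_pos'],.12)
T=(W-o['ee_pos'])@M
g=(hsv[...,0]>40)&(hsv[...,0]<85)&(hsv[...,1]>110)&(W[...,2]>.1); Q=T[g]; print(np.percentile(Q,[1,50,99],axis=0).round(4)); print(np.linalg.lstsq(np.c_[Q[:,:2],np.ones(len(Q))],Q[:,2],rcond=None)[0])
"
```

```text
t 28.525 q [-23.69  -1.29  -2.7   89.25   0.34   1.36] rot [179.68  -0.66 154.94] p [ 0.4634 -0.2016  0.1911] F [ 0.   0.1 -0.1]
toolx [-0.906  0.424  0.012] y [0.424 0.906 0.006] z [-0.008  0.01  -1.   ]
wrist green 22099 z 0.1789 0.0006 [array([ 464.2, -201.5]), array([49.5, 99.7]), np.float64(65.0)] border [216 175 120 202]
[[-0.049  -0.0525 -0.0652]
 [ 0.0077  0.0002  0.0121]
 [ 0.0479  0.0249  0.0139]]
[-0.0144705   0.14282058  0.00863206]
```

Call:
{"name": "apply_moves", "arguments": {
  "motion": [
    {"jaw": 0, "xyz": [17, 41, 0], "twist": 0.16},
    {"jaw": 0, "xyz": [37, 90, 0], "twist": 0.33},
    {"jaw": 0, "xyz": [58, 140, 0], "twist": 0.5},
    {"jaw": 0, "xyz": [79, 190, 0], "twist": 0.67},
    {"jaw": 0, "xyz": [100, 240, 0], "twist": 0.84}
  ]
}}

```text
time: 29.2
ee_pos: [0.4712, 0.0561, 0.1907]
tcp_rot: [-179.5, -0.9, 107.9]
wrist_force: [1.2, 0.2, -0.1]
opening: 0.0485
grasp_force: 26.1
```

```bash
python3 -c "
from h import *
o,M=st()
"
```

```text
t 29.2 q [ 6.35 -5.52 -6.77 89.38  0.78 78.46] rot [-179.54   -0.89  107.89] p [0.4712 0.0561 0.1907] F [ 1.2  0.2 -0.1]
toolx [-0.307  0.952  0.015] y [ 0.952  0.307 -0.008] z [-0.012  0.012 -1.   ]
```

Call:
{"name": "apply_moves", "arguments": {
  "motion": [
    {"jaw": 0, "xyz": [35, 12, 0], "twist": 0.1},
    {"jaw": 0, "xyz": [69, 24.5, 0], "twist": 0.15},
    {"jaw": 0, "xyz": [69, 24.5, 0], "twist": 0.15},
    {"jaw": 0, "xyz": [69, 24.5, 40], "twist": 0.15},
    {"jaw": 0, "xyz": [69, 24.5, 80], "twist": 0.15}
  ]
}}

```text
time: 29.82
ee_pos: [0.4723, 0.1281, 0.1108]
tcp_rot: [-179.5, -0.8, 99.6]
wrist_force: [-0.0, 0.1, -0.8]
opening: 0.0484
grasp_force: 26.1
```

Call:
{"name": "apply_moves", "arguments": {
  "motion": [
    {"jaw": 0, "xyz": [0, 0, 0], "twist": 0}
  ]
}}

```text
time: 29.95
ee_pos: [0.4704, 0.1275, 0.1091]
tcp_rot: [-179.1, -0.8, 99.6]
wrist_force: [0.8, -0.0, 0.1]
opening: 0.0485
grasp_force: 26.3
```

```bash
cat > chk.py <<'E'
from gp import *
o,M=st()
a=np.radians(8.15)
def J(x,y): return np.array([x*np.cos(a)+y*np.sin(a)-.489,-x*np.sin(a)+y*np.cos(a)-.066]).round(4)
def run(n,lo,hi):
    im,d,p,W,hsv=green(n,lo,hi,(.4747,.1347),.1)
    j=np.stack([W[...,0]*np.cos(a)+W[...,1]*np.sin(a)-.489,-W[...,0]*np.sin(a)+W[...,1]*np.cos(a)-.066],-1)
    S=hsv[...,1]; H=hsv[...,0]
    for nm,m in (('rail',(abs(W[...,2]-.045)<.0025)&(S<60)&(abs(j[...,0])<.06)&(abs(j[...,1]-.065)<.02)),('stop',(abs(W[...,2]-.045)<.0025)&(H>15)&(H<35)&(S>120)&(abs(j[...,0])<.036)&(j[...,1]<0)),('green',(H>40)&(H<85)&(S>110)&(W[...,2]>lo)&(W[...,2]<hi)&(abs(j[...,0])<.1)&(abs(j[...,1])<.1))):
        if m.sum()>20: print(n,nm,m.sum(),np.percentile(j[m],[1,50,99],axis=0).round(4).tolist())
    return im
im=run('wrist',float(sys.argv[1]),float(sys.argv[2]))
print('TCP rel bed',J(*o['ee_pos'][:2]))
if len(sys.argv)>3:
    b=run('side',float(sys.argv[1]),float(sys.argv[2]))[200:350,200:360]
    cv2.imwrite(sys.argv[3],np.hstack([cv2.resize(im,(400,300)),cv2.resize(b,(400,375),interpolation=2)[:300]])[...,::-1])
E
python3 chk.py .06 .2
```

```text
t 29.95 q [ 14.7   -3.21 -13.61  80.43   0.85  95.1 ] rot [-179.1    -0.77   99.59] p [0.4704 0.1275 0.1091] F [ 0.8 -0.   0.1]
toolx [-0.167  0.986  0.014] y [ 0.986  0.167 -0.016] z [-0.018  0.011 -1.   ]
wrist green 22319 z 0.0969 0.0008 [array([470.8, 126.3]), array([ 50.3, 101.2]), np.float64(9.8)] border [216 175 121 205]
wrist rail 6437 [[-0.0433, 0.0546], [0.0006, 0.0646], [0.0442, 0.0741]]
wrist stop 289 [[0.0295, -0.0847], [0.032, -0.073], [0.0357, -0.0561]]
wrist green 22748 [[-0.0299, -0.0557], [-0.0054, 0.0003], [0.0191, 0.042]]
TCP rel bed [-0.0053 -0.0065]
```

Call:
{"name": "apply_moves", "arguments": {
  "motion": [
    {"jaw": 0, "xyz": [7.5, 5.5, 10], "twist": 0.028},
    {"jaw": 0, "xyz": [7.5, 5.5, 30], "twist": 0.028},
    {"jaw": 0, "xyz": [7.5, 5.5, 50], "twist": 0.028},
    {"jaw": 0, "xyz": [7.5, 5.5, 58], "twist": 0.028},
    {"jaw": 0, "xyz": [7.5, 5.5, 58], "twist": 0.028}
  ]
}}

```text
time: 30.62
ee_pos: [0.4761, 0.1375, 0.0548]
tcp_rot: [-179.4, -0.8, 98.0]
wrist_force: [0.1, -0.0, 0.4]
opening: 0.0487
grasp_force: 26.3
```

```bash
python3 chk.py .025 .07
```

```text
t 30.625 q [ 15.64  -1.21 -17.73  73.93   0.87  97.65] rot [-179.43   -0.8    97.98] p [0.4761 0.1375 0.0548] F [ 0.1 -0.   0.4]
toolx [-0.139  0.99   0.014] y [ 0.99   0.139 -0.01 ] z [-0.012  0.012 -1.   ]
wrist green 22278 z 0.0426 0.0007 [array([476.2, 137.1]), array([49.8, 99.6]), np.float64(8.1)] border [216 175 121 202]
wrist rail 11656 [[-0.0431, 0.0548], [0.0008, 0.0647], [0.044, 0.0741]]
wrist stop 28 [[-0.0221, -0.0482], [-0.0139, -0.0477], [-0.003, -0.0473]]
wrist green 22379 [[-0.0223, -0.0463], [0.002, 0.0089], [0.0262, 0.0511]]
TCP rel bed [0.0017 0.0026]
```

Call:
{"name": "apply_moves", "arguments": {
  "motion": [
    {"jaw": 0, "xyz": [-2.7, -1.5, 0], "twist": 0},
    {"jaw": 0, "xyz": [-2.7, -1.5, 7], "twist": 0},
    {"jaw": 0, "xyz": [-2.7, -1.5, 12], "twist": 0},
    {"jaw": 0, "xyz": [-2.7, -1.5, 14], "twist": 0},
    {"jaw": 0, "xyz": [-2.7, -1.5, 14], "twist": 0}
  ]
}}

```text
time: 31.3
ee_pos: [0.4741, 0.1349, 0.0395]
tcp_rot: [-179.4, -0.8, 98.0]
wrist_force: [-0.3, 0.4, -1.3]
opening: 0.0485
grasp_force: 26.3
```

Call:
{"name": "apply_moves", "arguments": {
  "motion": [
    {"jaw": 0, "xyz": [0, 0, 1], "twist": 0},
    {"jaw": 0, "xyz": [0, 0, 1.5], "twist": 0}
  ]
}}

```text
time: 31.55
ee_pos: [0.4744, 0.1349, 0.0383]
tcp_rot: [-179.4, -0.8, 98.0]
wrist_force: [0.9, 0.2, -0.2]
opening: 0.0487
grasp_force: 26.5
```

```bash
python3 chk.py .015 .04
```

```text
t 31.55 q [ 15.41  -0.95 -19.34  72.1    0.87  97.41] rot [-179.39   -0.79   97.99] p [0.4744 0.1349 0.0383] F [ 0.9  0.2 -0.2]
toolx [-0.139  0.99   0.014] y [ 0.99   0.139 -0.011] z [-0.012  0.012 -1.   ]
wrist green 22272 z 0.0261 0.0007 [array([474.8, 134.3]), array([ 50.2, 100.3]), np.float64(8.0)] border [215 175 122 203]
wrist rail 15198 [[-0.0431, 0.0545], [0.0004, 0.0647], [0.0439, 0.0741]]
wrist green 22309 [[-0.0243, -0.0487], [-0.0003, 0.0066], [0.024, 0.0488]]
TCP rel bed [-0.0003  0.0003]
```

Centred to within 0.5 mm. I'll touch down, release and lift.

Call:
{"name": "apply_moves", "arguments": {
  "motion": [
    {"jaw": 0, "xyz": [0, 0, 0.7], "twist": 0},
    {"jaw": 0.2, "xyz": [0, 0, 0.5], "twist": 0},
    {"jaw": 0.35, "xyz": [0, 0, 0], "twist": 0},
    {"jaw": 0.35, "xyz": [0, 0, -3], "twist": 0},
    {"jaw": 0.35, "xyz": [0, 0, -20], "twist": 0}
  ]
}}

```text
time: 32.22
ee_pos: [0.4739, 0.1345, 0.0581]
tcp_rot: [-179.3, -0.8, 98.0]
wrist_force: [-0.1, 0.6, 0.4]
opening: 0.0577
grasp_force: 0.0
```

Call:
{"name": "apply_moves", "arguments": {
  "motion": [
    {"jaw": 0.35, "xyz": [0, 0, -40], "twist": 0},
    {"jaw": 0.35, "xyz": [0, 0, -80], "twist": 0},
    {"jaw": 0.35, "xyz": [0, 0, -120], "twist": 0},
    {"jaw": 0.35, "xyz": [0, -50, -140], "twist": 0},
    {"jaw": 0.35, "xyz": [0, -50, -140], "twist": 0}
  ]
}}

```text
time: 32.85
ee_pos: [0.4259, 0.1259, 0.2024]
tcp_rot: [-179.6, -0.8, 98.0]
wrist_force: [0.7, -0.5, -0.6]
opening: 0.0576
grasp_force: 0.0
```

```bash
python3 chk.py .015 .04 pics/f.png
```

```text
t 32.85 q [15.94 -9.96 -9.43 90.77  0.88 97.93] rot [-179.65   -0.84   98.01] p [0.4259 0.1259 0.2024] F [ 0.7 -0.5 -0.6]
toolx [-0.139  0.99   0.015] y [ 0.99   0.139 -0.006] z [-0.008  0.014 -1.   ]
wrist green 5843 z 0.0256 0.0007 [array([474.5, 134.7]), array([49.5, 98.9]), np.float64(8.0)] border [303 137  60 108]
wrist rail 2901 [[-0.0433, 0.0549], [0.0005, 0.065], [0.0443, 0.0742]]
wrist stop 1504 [[-0.0354, -0.084], [-0.0131, -0.0644], [0.0352, -0.0554]]
wrist green 5843 [[-0.0244, -0.0485], [-0.0001, 0.0031], [0.024, 0.0483]]
TCP rel bed [-0.0496 -0.0017]
side green 493 z 0.027 0.0022 [array([475.3, 129. ]), array([48.4, 90.5]), np.float64(7.9)] border [296 258  25  29]
side rail 193 [[-0.0436, 0.0532], [0.0005, 0.0653], [0.0439, 0.0755]]
side stop 130 [[-0.0357, -0.086], [0.0015, -0.0656], [0.0348, -0.0536]]
side green 493 [[-0.0239, -0.0495], [-0.0003, -0.0051], [0.0239, 0.0386]]
```

View pics/f.png

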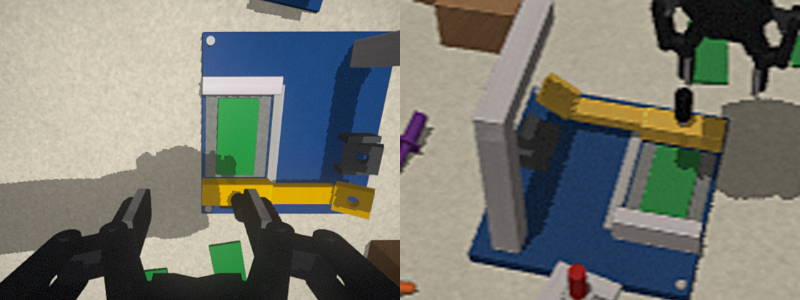

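The plate lies flat and square between rail and stop (gap about 110 mm), and the pin is upright in its notch. I'm handing the job in.

```bash
python3 -c "
from workcell import bot
print(bot.job_done())"
```

```text
the job is handed in; nothing more can be done
None
```

The job is handed in at 33 s: the pin is parked upright in the notch, the stop is at the end of its travel, and the green plate lies flat and square on the bed; the one risk is a brief wrist-force reading of about 128 N at 2.6 s, over the 120 N limit, with joint 3 reading 70.80° against its 70.77° limit, when the arm stopped abruptly there in free air.

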